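# Make up a lined paint tin and hold its lid down in the bench press

### The job

Make up the empty tin that stands in the bench lid press: drop the white plastic liner pot into it, put the blue lid on the liner, then pull the press's red handle right down to its stop so that the sprung pad squeezes the lid home. The handle springs up if let go, so finish with the gripper still holding it fully down - I will put the clips on the lid meanwhile. Leave everything else on the bench where it is.

Things in the scene. Friction and masses are not known exactly. Their poses are not given: they have to be found in the camera images.
- press: Dark green lid press fixed to the bench, elsewhere and turned each time. Base 215 x 136 x 12 mm with a nest ring for the tin (8 mm high, 68 mm outside, 57 inside). Origin: on the bench under the nest's centre; -x points to its front (operator's side), z up. Two cheeks 128 mm over their outsides, 133 mm tall, stand 95 mm behind (+x) and carry the handle's hinge.
- press_hinge (a point): Middle of the handle's hinge axle, 95 mm behind the nest's centre (press +x) and 105 mm above the bench; the axle runs along the press's y axis. Does not move relative to the press.
- handle (a joint): Press handle's angle (rad): 0 = raised, leaning 10 degrees back past upright, where its spring keeps it; 1.745 = down on its stop, arms level, pointing to the press's front. The return spring raises it whenever it is let go; with a closed tin in the press about 12 N at the grip holds it on the stop.
- handle_grip (a point): Middle of the red hand grip: a round bar 22 mm thick along the press's y axis, 205 mm from the hinge axle; 307 mm above the bench when raised, 105 mm when down. Free over 84 mm between two flat steel arms (8 x 18 mm) running from its ends to the hinge. It turns with the handle, so it rolls between fingers that hold it as it comes down.
- platen: Pressing pad: aluminium disc 58 mm across with a rubber face, hung on a spring and rod from the handle, 95 mm from the hinge. Handle down: it presses the lid from above with about 17 N, spring pushed in 6 mm. Handle raised: its face stands about 80 mm behind the tin's axis, 165 to 230 mm above the bench. Origin: centre of its face.
- tin: Empty open steel tin, loose, already standing in the press's nest: 52 mm outside diameter, 62 mm tall, inside diameter 47 mm, 3 mm bottom. Origin: centre of its underside (12 mm above the bench); z up. Its rim is 74 mm above the bench.
- liner: White plastic pot, loose, standing mouth up on the bench: 50 mm tall, 38 mm across at the bottom to 44 at the top, mouth 40 mm inside, with a rim flange 58 mm across, 6 mm thick (44 to 50 mm up), wider than the tin so it can be gripped by its edge. Seated, the flange lies on the tin's rim and its underside is 18 mm above the tin's. Origin: centre of underside; z up. 28 to 49 g.
- lid: Blue plastic plug lid, loose, plug down on the bench: flange 58 mm across, 6 mm thick (8 to 14 mm up) over a plug 36 mm across, 8 mm deep, tapered lead-in. Seated, the plug is in the liner's mouth, flange on flange, the lid's underside 42 mm above the liner's and its top 86 mm above the bench. Origin: centre of the plug's underside; z up. 24 to 42 g.
- tape_roll: Bystander: roll of masking tape lying flat, 90 mm across, 25 mm high, cream coloured. Origin: centre of its underside.
- paint_tin: Bystander: closed full tin with a blue band, 86 mm across, 105 mm tall. Origin: centre of its underside.
- aerosol: Bystander: dark aerosol can with a yellow cap, 65 mm across, 190 mm tall. Origin: centre of its underside.
- cartridge: Bystander: white sealer cartridge standing on end, 50 mm across, 220 mm tall. Origin: centre of its underside.
- mixing_cups: Bystander: stack of clear mixing cups, about 83 mm across, 133 mm tall. Origin: centre of its underside.
- mallet: Bystander: rubber mallet lying flat, wooden handle 210 mm long along its -x, black head 90 x 54 mm. Origin: under where handle and head meet, on the bench.
- toner_tin: Bystander: closed tin with a red band, 66 mm across, 75 mm tall. Origin: centre of its underside.
Mind the look-alikes: they are no part of the job. What is meant by the lid is not brown, and is the larger of those in its own colour.

How it is judged:
At the end, for the whole second after the job is handed in: Liner seated in the tin and lid in the liner (each within 2.5 mm of home, 5 mm of centre, lid level), tin upright in the nest; handle held by the fingers (over 3 N) within 0.04 rad of its down stop, the pad pressing the lid with over 11 N; all still (value of joint handle above 1.705 rad and contact force between platen and lid above 11 N and contact force between the fingers and handle above 3 N and horizontal distance between lid and liner below 0.005 m and z of lid in the frame of liner between 0.039 and 0.0445 m and angle between lid's own z axis and vertical below 0.08 rad and horizontal distance between liner and tin below 0.005 m and z of liner in the frame of tin between 0.015 and 0.0205 m and angle between tin's own z axis and vertical below 0.06 rad and horizontal distance between tin and press below 0.006 m and z of tin in the frame of press below 0.015 m and linear speed of lid below 0.02 m/s); the arm keeps its last pose, push and grip.
It fails at once if a bystander is moved more than 40 mm (distance of any of tape_roll, paint_tin, aerosol, cartridge, mixing_cups, mallet, toner_tin from where it was at the start of the episode above 0.04 m).
It also fails if it takes over 67 s, if anything falls off the work surface, if the arm or the gripper's body presses on something with over 40 N, if the wrist force passes 120 N, or if a joint passes its speed limit or range.

### The arm

A 7-joint arm with a two-finger parallel gripper is mounted at the origin on the work surface. World frame = base frame: x ahead of the robot, y to its left, z up, the work surface at z = 0. Lengths are in m, angles in rad, forces in N, time in s.
With the tool pointing down it reaches from about 0.425 to 0.925 m from the base axis. Payload 6.8 kg.
Tool frame: the origin (TCP) lies midway between the tips of the shut fingers; the grasp point (between the pads) lies 19 mm behind it; z points along the fingers, x is the direction in which the jaws open and shut, and the axes are right-handed (so a half turn about z gives the same grasp; the last joint's range is limited). The gripper opens to 85 mm and grips with 20 to 120 N. Pads are 22 mm wide; open, the fingers measure 114 mm over their backs; the gripper's body (76 mm by 85 mm) begins 54 mm behind the grasp point. The pads swing forward as they close: fully open they stand 13 mm farther back than shut.
Start: joints at [1.03, 0.477, 0.022, 1.555, -0.011, 1.109, -0.083], TCP at [0.283, -0.613, 0.192] pointing down, gripper open.
Joint ranges: [-2.96, 2.96], [-0.34, 2.1], [-1.41, 1.46], [0.24, 2.44], [-1.37, 4.51], [0.17, 1.92], [-2.96, 2.96]. Speed limits (rad/s): [2.39, 2.39, 3.14, 3.14, 3.14, 3.14, 3.14].

### API

Orientations are given as a unit quaternion [w, x, y, z].
In Python, from station import * gives the robot as it stands.
- The arm moves only by the shell command python3 -m handwheel 'ROWS' [FORCE]. ROWS is JSON, a list of rows, each an object of numbers: "grip": the finger opening in cm, from 0 to 8.54; "tx", "ty", "tz": the shift along the tool's x, y, z in cm; "yaw": the turn about the tool's z in degrees. In form: [{"grip": .., "tx": .., "ty": .., "tz": .., "yaw": ..}, ...]. A call has 1 to 5 rows; each row shifts and turns the commanded pose from where the row before left it, along the tool's axes as they then stand; what a row does not reach is not made up. A row lasts 1/10 s, in which the tool goes at most 50 mm and 8.59 degrees, less where a joint would pass 70% of its speed; a pose out of reach is approached as far as the arm can. A call is refused whole if a number of a shift passes 5 or a number of a turn 8.59, either way. A call with a gripper value outside its range is refused whole. The fingers move at their own pace and stop on an object; FORCE is the grip in N (left out, the last holds). Time passes only in rows, so rows that do not move let the fingers close. It gives the time, the measured TCP pose, the force and the opening at its end, in the units of the state.
- get_obs(): the state, without advancing time (a new reading comes with each control period).
- read_camera(name): name is "side" or "top"; returns a dict with "image" (420x560x3 uint8, blue, green, red), "intrinsics" (3x3 intrinsics, pixels), "position" and "attitude" of the camera in the world. Camera axes: x right, y down, z forward; pixel columns grow to the right and rows downward; lengths in m; the calibration is good to about 2 mm. A picture is of the moment at which its call begins. There is no depth.
- hand_in(): hands the job in, once; it reports no verdict.
The state is a dict: "t": time; "q": joint angles; "joint_vel": joint speeds; "joint_torque": joint torques, N m; "eef_pos": TCP position; "tool_rot": TCP orientation; "contact_force": force on the tool from outside, world axes, zero at the start; "torque": the same for the moment, N m; "gripper_width": opening from 0.0 (shut) to 1.0 (fully open).
Only numpy, scipy, OpenCV 4.12 (cv2) and the standard library are available. Lean on these libraries where they do the work, as an engineer would, in place of code of your own. Each camera call takes 0.05 s, during which the arm holds its last target. There are 200 camera calls.

## Working session

There is one attempt and no reset: what is moved stays moved. The work goes in short steps, Python scripts to look and compute and a shell command to move; the robot and the scene stay as the last step left them, time stands still between calls to the robot, and variables do not carry over. Pictures are saved under pics/ and viewed, about 8 in all and at most 12, crops included, and the job is handed in when it is done.

```bash
mkdir -p pics; ls; cat > h.py <<'E'
import sys; sys.path.insert(0,'.')
from station import *
import numpy as np, cv2
from scipy.spatial.transform import Rotation as R
def rot(a):
    a=np.array(a,float)
    return a if a.shape==(3,3) else R.from_quat([a[1],a[2],a[3],a[0]]).as_matrix()
def ray(c,px):
    K=np.array(c["intrinsics"]);d=rot(c["attitude"])@np.linalg.solve(K,[px[0],px[1],1]);return np.array(c["position"]),d
def onz(c,px,z):
    p,d=ray(c,px);return p+d*(z-p[2])/d[2]
def proj(c,P):
    v=np.array(c["intrinsics"])@(rot(c["attitude"]).T@(np.array(P)-c["position"]));return v[:2]/v[2]
def tool(o,P):
    return rot(o["tool_rot"]).T@(np.array(P)-o["eef_pos"])*100
E
python3 - <<'E'
from h import *
o=get_obs();print({k:np.round(v,3) for k,v in o.items()})
for n in("top","side"):
    c=read_camera(n);cv2.imwrite(f"pics/{n}0.png",c["image"]);print(n,c["position"],c["attitude"],c["intrinsics"])
E
```

```text
pics
{'t': np.float64(0.0), 'q': array([ 1.03 ,  0.478,  0.022,  1.556, -0.012,  1.109, -0.083]), 'joint_vel': array([ 0.   ,  0.   , -0.002, -0.   , -0.001,  0.001, -0.   ]), 'joint_torque': array([ 0.0000e+00, -5.9645e+01,  1.6080e+00, -2.8120e+01,  1.2000e-02,
        9.0000e-03,  0.0000e+00]), 'eef_pos': array([ 0.283, -0.612,  0.191]), 'tool_rot': array([-0.   ,  0.842, -0.539, -0.001]), 'contact_force': array([-0.262,  0.351, -0.404]), 'torque': array([ 0.049, -0.012, -0.003]), 'gripper_width': np.float64(1.002)}
top [ 0.47023748 -0.0264991   1.42437411] [ 0.02287745 -0.69974317  0.71349979 -0.02746193] [[447.90809365   0.         284.9147142 ]
 [  0.         447.90809365 210.0871993 ]
 [  0.           0.           1.        ]]
side [ 0.38450537 -0.77129743  0.93414764] [-0.38826136  0.91446333 -0.10715779  0.03907869] [[392.9025754    0.         282.23127572]
 [  0.         392.9025754  210.36738103]
 [  0.           0.           1.        ]]
```

View pics/top0.png

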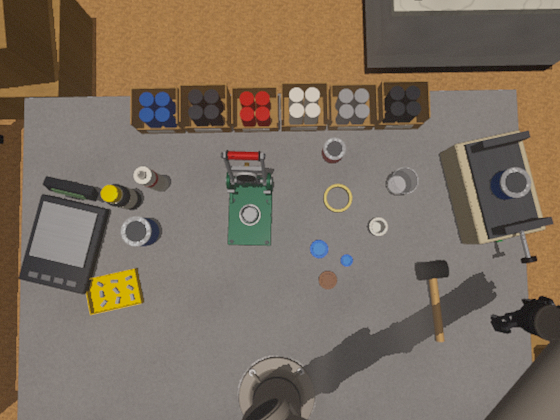

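View pics/side0.png

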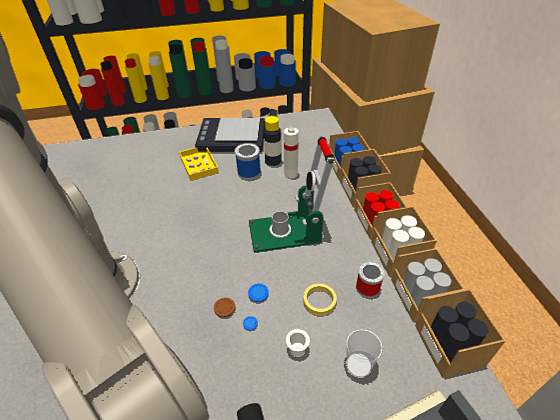

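Top view: the robot is at the bottom and +x is up. The press faces the robot, with the tin at (250,214) and the red grip at (243,155).
- Lid candidates: larger blue disc at (319,248), small blue disc at (346,260), brown disc at (328,280). I choose (319,248).
- Liner candidates: white pot at (378,227), clear cups at (400,183), cartridge top at (145,176), tape ring at (338,198). I choose (378,227).

I'll check both in one close crop.

```bash
cat > seg.py <<'E'
from h import *
def comps(m,minA=30):
    n,l,s,ce=cv2.connectedComponentsWithStats(m.astype(np.uint8));return [(s[i],ce[i],l==i) for i in range(1,n) if s[i,4]>=minA]
def hull(m):
    cs,_=cv2.findContours(m.astype(np.uint8),cv2.RETR_EXTERNAL,cv2.CHAIN_APPROX_NONE);return max(cs,key=cv2.contourArea)
E
python3 - <<'E'
from seg import *
for n,roi in(("top",(225,130,425,300)),("side",(200,120,400,370))):
    c=read_camera(n);im=c["image"];hsv=cv2.cvtColor(im,cv2.COLOR_BGR2HSV).astype(int)
    H,S,V=hsv[...,0],hsv[...,1],hsv[...,2]
    x0,y0,x1,y1=roi;box=np.zeros(H.shape,bool);box[y0:y1,x0:x1]=1
    for nm,m,z in(("blue",(abs(H-106)<14)&(S>130)&(V>80),.014),("white",(S<45)&(V>175),.05),("red",((H<8)|(H>172))&(S>150)&(V>80),.307),("green",(abs(H-75)<20)&(S>90),.012)):
        for s,ce,mm in comps(m&box,40):
            h=hull(mm);(ex,ey),ax,an=cv2.fitEllipse(h)
            print(n,nm,s[:5],"cen",ce.round(1),"ell",(round(ex,1),round(ey,1)),np.round(ax,1),onz(c,(ex,ey),z).round(4))
            if nm in("green","red"): print("   rect",cv2.minAreaRect(h))
    if n=="top":
        a=cv2.resize(im[170:300,300:430],None,fx=4,fy=4,interpolation=cv2.INTER_CUBIC);cv2.imwrite("pics/crop1.png",a)
        a=cv2.resize(im[140:255,200:300],None,fx=5,fy=5,interpolation=cv2.INTER_CUBIC);cv2.imwrite("pics/crop2.png",a)
E
```

```text
top blue [311 240  17  18 225] cen [318.6 248.5] ell (318.8, 248.4) [16.4 16.9] [ 0.448  -0.1406  0.014 ]
top blue [341 255  12  11 103] cen [346.3 260. ] ell (346.3, 260.0) [10.3 11. ] [ 0.4103 -0.2258  0.014 ]
top white [370 218  18  18 184] cen [377.2 226.4] ell (378.2, 226.3) [17.1 17.4] [ 0.5129 -0.3221  0.05  ]
top red [227 151  32   9 238] cen [242.9 155.2] ell (243.7, 155.3) [ 7.5 40.8] [0.6904 0.0667 0.307 ]
   rect ((242.48812866210938, 155.34442138671875), (31.119436264038086, 7.754012584686279), 1.9749338626861572)
top green [ 229  174   43   71 1203] cen [247.7 207.2] ell (248.5, 208.4) [38.6 65.2] [0.5785 0.0784 0.012 ]
   rect ((250.0, 209.0), (70.0, 42.0), 90.0)
side blue [335 137  29  28 397] cen [346.5 146.8] ell (346.9, 148.5) [23.1 28.8] [0.9216 0.4426 0.014 ]
side blue [236 158  24  20 348] cen [248.  167.8] ell (247.7, 167.3) [19.2 24.3] [0.5151 0.4179 0.014 ]
side blue [248 284  21  18 295] cen [257.8 292.3] ell (257.8, 292.4) [17.4 19.6] [ 0.4494 -0.1451  0.014 ]
side blue [243 316  15  14 160] cen [249.7 322.7] ell (249.7, 322.7) [12.9 13.9] [ 0.4118 -0.2322 
[... 1783 characters left out ...]
8210144043, 5.752237796783447), 4.39870548248291)
side red [363 190  37  36 691] cen [378.6 203.1] ell (378.8, 204.7) [29.5 35.8] [ 0.7458 -0.1735  0.307 ]
   rect ((377.9989013671875, 202.8807373046875), (29.835512161254883, 34.79706954956055), 55.784297943115234)
side red [356 274  26  22 278] cen [367.3 287.6] ell (367.7, 285.0) [20.6 24.3] [ 0.6364 -0.3773  0.307 ]
   rect ((367.210205078125, 286.2378845214844), (24.748737335205078, 18.052021026611328), 16.927513122558594)
side green [ 249  186   74   66 2005] cen [288.2 229. ] ell (287.5, 223.8) [56.  73.8] [0.5922 0.0939 0.012 ]
   rect ((285.19000244140625, 217.83001708984375), (58.26559829711914, 73.68052673339844), 81.8698959350586)
```

View pics/crop1.png

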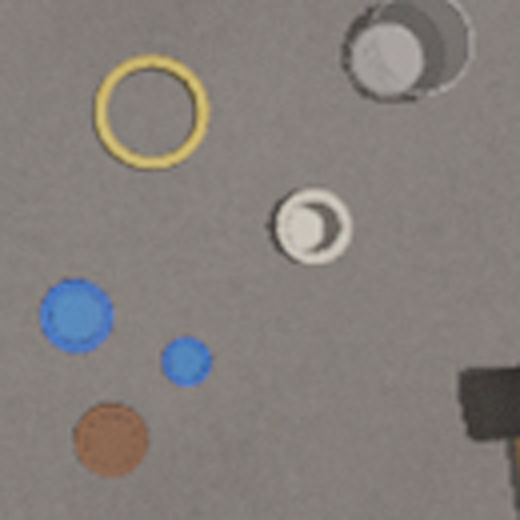

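View pics/crop2.png

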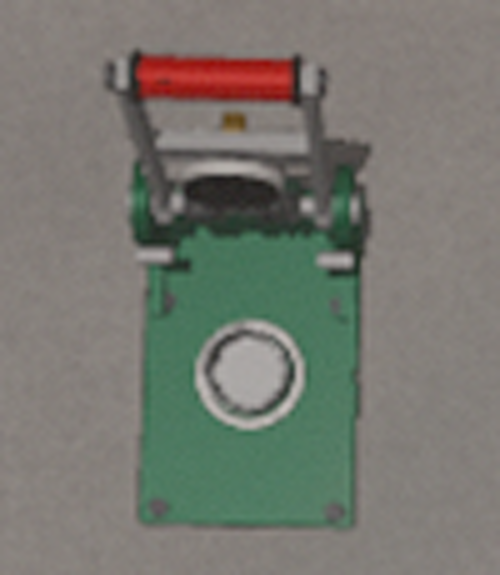

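Crop 1 shows the large blue lid at full-image (319,249) and the white pot at (378,226). The small blue and brown discs are clearly the other two. Crop 2 shows the tin in its nest at (249.8,214.6), the front corners of the base at (228,245) and (271,245), and the grip from (227,155) to (259,156). Next I'll get the liner, tin and press axes from both views.

```bash
python3 - <<'E'
from seg import *
T=read_camera("top");S=read_camera("side")
def hs(c): return [cv2.cvtColor(c["image"],cv2.COLOR_BGR2HSV).astype(int)[...,i] for i in range(3)]
for n,c in(("top",T),("side",S)):
    H,s,V=hs(c); g=((abs(H-75)<25)&(s>70)).astype(np.uint8)
    if n=="top":
        # base edges: rows of the lower part
        L=[];Rr=[]
        for r in range(205,242):
            x=np.where(g[r,215:290])[0]+215; L.append((x[0]-.5,r));Rr.append((x[-1]+.5,r))
        F=[(col,np.where(g[:260,col])[0][-1]+.5) for col in range(232,268)]
        for nm,p in(("L",L),("R",Rr),("F",F)):
            P=np.array([onz(c,q,.012)[:2] for q in p]); vx,vy,x0,y0=cv2.fitLine(P.astype(np.float32),cv2.DIST_HUBER,0,.01,.01).ravel()
            print(nm,"dir",np.degrees(np.arctan2(vy,vx)).round(2),"pt",x0,y0)
        roi=(235,200,265,230)
    else: roi=(262,205,300,242)
    x0,y0,x1,y1=roi
    m=np.zeros(H.shape,bool);m[y0:y1,x0:x1]=(s<60)[y0:y1,x0:x1]
    b=max(comps(m,40),key=lambda a:a[0][4]);e=cv2.fitEllipse(hull(b[2]));print(n,"nest/tin blob",b[0],e,onz(c,e[0],.02).round(4),onz(c,e[0],.074).round(4))
    for nm,roi in(("liner",(360,210,395,242) if n=="top" else (280,325,315,360)),):
        x0,y0,x1,y1=roi;m=np.zeros(H.shape,bool);m[y0:y1,x0:x1]=((V>165))[y0:y1,x0:x1]
        b=max(comps(m,20),key=lambda a:a[0][4]);e=cv2.fitEllipse(hull(b[2]));print(n,nm,b[0],e,onz(c,e[0],.05).round(4))
a=np.hstack([cv2.resize(S["image"][120:260,240:340],(400,560),interpolation=cv2.INTER_CUBIC),cv2.resize(S["image"][320:370,270:320],(400,560),interpolation=cv2.INTER_CUBIC)]);cv2.imwrite("pics/crop3.png",a)
o=get_obs();print(rot(o["tool_rot"]).round(3))
E
```

```text
L dir -1.44 pt 0.5373502 0.14224258
R dir -3.84 pt 0.5514983 0.0086183315
F dir 87.72 pt 0.46483997 0.07172534
top nest/tin blob [239 204  22  22 392] ((249.5548095703125, 214.41574096679688), (21.456050872802734, 21.51570701599121), 129.79515075683594) [0.5588 0.0747 0.02  ] [0.5554 0.0708 0.074 ]
top liner [369 217  19  19 209] ((378.22650146484375, 226.156494140625), (17.368967056274414, 18.165029525756836), 144.6759033203125) [ 0.5132 -0.322   0.05  ]
side nest/tin blob [262 205  36  33 762] ((278.9248046875, 217.64698791503906), (33.11420822143555, 36.1316032409668), 176.5333251953125) [0.5695 0.1202 0.02  ] [0.5586 0.0675 0.074 ]
side liner [280 325  35  35 863] ((297.0035705566406, 341.1021728515625), (38.36970901489258, 40.31749725341797), 175.95065307617188) [ 0.5133 -0.3283  0.05  ]
[[ 0.419 -0.908 -0.   ]
 [-0.908 -0.419  0.001]
 [-0.001  0.    -1.   ]]
```

View pics/crop3.png

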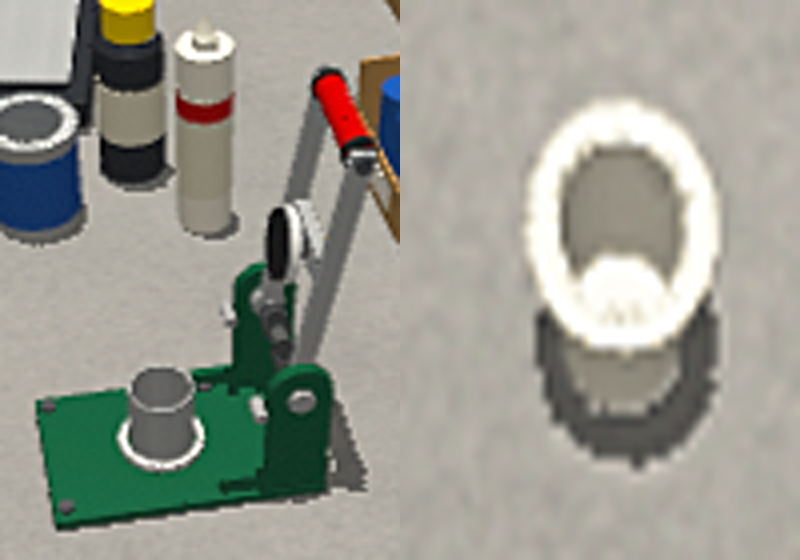

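The side crop shows the tin rim centred at full-image (280.5,216.2), the nest ring at (280.3,228.7) and the liner flange at (297.7,339.8). The pad hangs behind the tin, well clear of it.

```bash
python3 - <<'E'
from seg import *
T=read_camera("top");S=read_camera("side")
print("tinrim S",onz(S,(280.3,216.0),.074),"nest S",onz(S,(280.1,228.6),.02),"liner S",onz(S,(297.6,339.7),.05))
n=np.array([.5588,.0747])
e=np.array([(onz(T,a,.307)) for a in((227,154.8),(259,156))]);print("grip ends T",e, "yaw",np.degrees(np.arctan2(e[0,0]-e[1,0],e[0,1]-e[1,1])))
print("grip S",onz(S,(324.4,146.6),.307))
o=get_obs()
for nm,P in(("liner",(.513,-.3245,.2)),("lid",(.449,-.143,.2)),):print(nm,tool(o,P).round(1))
print("tool x yaw",np.degrees(np.arctan2(-.908,.419)))
E
```

```text
tinrim S [0.56431319 0.07356577 0.074     ] nest S [0.56227569 0.07119221 0.02      ] liner S [ 0.51560562 -0.3251488   0.05      ]
grip ends T [[0.69240187 0.10871743 0.307     ]
 [0.6878462  0.02812107 0.307     ]] yaw 3.2351681072812024
grip S [0.6938053  0.07960445 0.307     ]
liner [-16.5 -33.   -0.8]
lid [-35.7 -34.8  -0.8]
tool x yaw -65.22886109197405
```

```bash
python3 -m handwheel '[{"grip":8.5,"tx":-2.05,"ty":-4.1,"tz":0,"yaw":0},{"grip":8.5,"tx":-2.05,"ty":-4.1,"tz":0,"yaw":0},{"grip":8.5,"tx":-2.05,"ty":-4.1,"tz":0,"yaw":0},{"grip":8.5,"tx":-2.05,"ty":-4.1,"tz":0,"yaw":0},{"grip":8.5,"tx":-2.05,"ty":-4.1,"tz":0,"yaw":0}]' 40
python3 -m handwheel '[{"grip":8.5,"tx":-2.05,"ty":-4.1,"tz":0,"yaw":0},{"grip":8.5,"tx":-2.05,"ty":-4.1,"tz":0,"yaw":0},{"grip":8.5,"tx":-2.05,"ty":-4.1,"tz":0,"yaw":0},{"grip":8.5,"tx":0,"ty":0,"tz":0,"yaw":7},{"grip":8.5,"tx":0,"ty":0,"tz":0,"yaw":7}]'
python3 -m handwheel '[{"grip":8.5,"tx":0,"ty":0,"tz":0,"yaw":7},{"grip":8.5,"tx":0,"ty":0,"tz":0,"yaw":6},{"grip":8.5,"tx":0,"ty":0,"tz":4,"yaw":0},{"grip":8.5,"tx":0,"ty":0,"tz":4,"yaw":0},{"grip":8.5,"tx":0,"ty":0,"tz":0,"yaw":0}]'
cat > to.py <<'E'
import sys
from h import *
o=get_obs();P=[float(a) for a in sys.argv[1:4]];M=rot(o["tool_rot"])
print("t",o["t"],"tcp",o["eef_pos"].round(4),"xyaw",np.degrees(np.arctan2(M[1,0],M[0,0])).round(2),"w",round(float(o["gripper_width"])*8.54,2),"F",o["contact_force"].round(1),"go",tool(o,P).round(2))
E
python3 to.py .5145 -.3237 .033
```

```text
t: 0.9
eef_pos: [0.4272, -0.4323, 0.1918]
tool_rot: [0.0, 0.842, -0.539, 0.0]
contact_force: [0.9, -0.3, 0.3]
gripper_width: 0.998
t: 1.4
eef_pos: [0.5135, -0.3242, 0.1917]
tool_rot: [-0.0, 0.77, -0.638, 0.0]
contact_force: [-1.1, -1.6, 0.9]
gripper_width: 0.995
t: 1.9
eef_pos: [0.5083, -0.3241, 0.1067]
tool_rot: [-0.002, -0.694, 0.72, 0.005]
contact_force: [-0.3, 0.1, -1.0]
gripper_width: 0.995
t 1.9 tcp [ 0.5083 -0.3241  0.1067] xyaw -92.18 w 8.5 F [-0.3  0.1 -1. ] go [-0.04 -0.68  7.37]
```

```bash
python3 -m handwheel '[{"grip":8.5,"tx":0,"ty":-0.65,"tz":3.5,"yaw":0},{"grip":8.5,"tx":0,"ty":0,"tz":2.5,"yaw":0},{"grip":8.5,"tx":0,"ty":0,"tz":2.1,"yaw":0},{"grip":8.5,"tx":0,"ty":0,"tz":0,"yaw":0},{"grip":8.5,"tx":0,"ty":0,"tz":0,"yaw":0}]' 40
python3 to.py .5145 -.3237 .025
```

```text
t: 2.4
eef_pos: [0.5195, -0.3272, 0.0322]
tool_rot: [0.0, -0.693, 0.721, -0.001]
contact_force: [-0.6, -0.4, 1.1]
gripper_width: 1.001
t 2.4 tcp [ 0.5195 -0.3272  0.0322] xyaw -92.22 w 8.55 F [-0.6 -0.4  1.1] go [-0.33  0.51  0.72]
```

```bash
python3 -m handwheel '[{"grip":8.5,"tx":-0.3,"ty":0.5,"tz":0.6,"yaw":0},{"grip":8.5,"tx":0,"ty":0,"tz":0,"yaw":0},{"grip":8.5,"tx":0,"ty":0,"tz":0,"yaw":0}]' 40
python3 to.py .5145 -.3237 .025
python3 -m handwheel '[{"grip":5,"tx":0,"ty":0,"tz":0,"yaw":0},{"grip":5,"tx":0,"ty":0,"tz":0,"yaw":0},{"grip":5,"tx":0,"ty":0,"tz":0,"yaw":0},{"grip":5,"tx":0,"ty":0,"tz":0,"yaw":0},{"grip":5,"tx":0,"ty":0,"tz":0,"yaw":0}]' 40
python3 to.py .5145 -.3237 .025
```

```text
t: 2.7
eef_pos: [0.5139, -0.3235, 0.0254]
tool_rot: [0.0, -0.693, 0.721, -0.0]
contact_force: [0.2, -0.1, 0.6]
gripper_width: 0.994
t 2.7 tcp [ 0.5139 -0.3235  0.0254] xyaw -92.21 w 8.48 F [ 0.2 -0.1  0.6] go [ 0.02 -0.06  0.04]
t: 3.2
eef_pos: [0.5137, -0.3234, 0.0246]
tool_rot: [-0.0, -0.693, 0.721, 0.0]
contact_force: [-0.6, -0.2, 0.8]
gripper_width: 0.581
t 3.2 tcp [ 0.5137 -0.3234  0.0246] xyaw -92.2 w 4.96 F [-0.6 -0.2  0.8] go [ 0.03 -0.08 -0.04]
```

```bash
python3 - <<'E'
from h import *
T=read_camera("top")["image"];S=read_camera("side")["image"]
cv2.imwrite("pics/g1.png",np.hstack([cv2.resize(T[180:280,320:420],(400,400)),cv2.resize(S[280:380,240:340],(400,400))]))
E
```

```text
(no output)
```

View pics/g1.png

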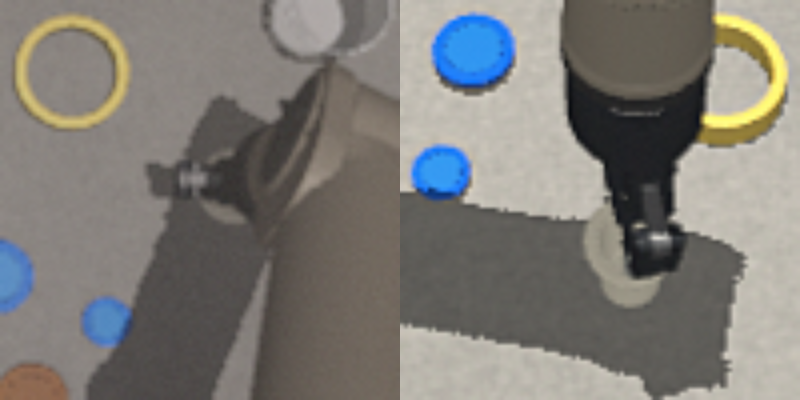

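The fingers closed to 5.0 cm, less than the 5.8 cm flange, so the pot is not gripped by its full width. In the side view it sits left of the near finger. I'll project the known finger position into the views to see the true offset.

```bash
python3 - <<'E'
from seg import *
o=get_obs();M=rot(o["tool_rot"]);p=o["eef_pos"]
for n in("top","side"):
    c=read_camera(n)
    for k in(-1,1):
        for d in(0,-.019,-.03): print(n,k,d,proj(c,p+M@np.array([k*.025,0,d])).round(1))
    print("liner expected",proj(c,(.5145,-.3237,.05)).round(1), "bottom",proj(c,(.5145,-.3237,0)).round(1))
    im=c["image"].astype(int);hsv=cv2.cvtColor(c["image"],cv2.COLOR_BGR2HSV)
    if n=="side":
        # liner in shade: yellowish vs grey shadow
        sub=c["image"][325:362,280:315];sh=hsv[325:362,280:315]
        m=(sub.astype(int).min(2)>95)&(sub.astype(int)[...,2]-sub.astype(int)[...,0]>8)
        for s,ce,mm in comps(m,15): print(s,ce+[280,325])
        print(np.array2string(sub[...,2][::2],max_line_width=250))
E
```

```text
top -1 0 [369.  226.1]
top -1 -0.019 [370.1 225.9]
top -1 -0.03 [370.8 225.8]
top 1 0 [384.9 226.4]
top 1 -0.019 [386.3 226.2]
top 1 -0.03 [387.2 226.1]
liner expected [378.8 225.7] bottom [375.4 226.3]
side -1 0 [294.4 335.1]
side -1 -0.019 [294.5 331.3]
side -1 -0.03 [294.5 329. ]
side 1 0 [298.7 353.8]
side 1 -0.019 [298.9 350.1]
side 1 -0.03 [299.  347.9]
liner expected [297.  339.3] bottom [296.7 349. ]
[  0   0  27  32 353] [290.81303116 340.37393768]
[27  0  8 13 80] [311.35  330.925]
[[195 198 193 192 193 199 198 194 193 201 186  70  20  31  35  28  28  31  34  31  34  35  37  40  42  29  28  35 124 211 198 194 189 188 192]
 [190 197 196 190 186 192 196 198 197 190 187 146  70  22  31  33  25  28  33  36  54  83  86  77  63  28  28  33 121 209 197 194 196 197 193]
 [195 198 190 187 187 195 201 193 186 187 173  78  85  17  30  50  78  25  33  32  41  68  64  65  63  46  28  13 106 211 198 195 197 197 195]
 [193 194 195 193 194 195 198 197 197 195 181 159 153  24  27  30  30  28  30  29  38  63  66  64  66  53  25  16 106 208 195 195 193 194 198]
 [198 200 201 193 197 196 200 1
[... 1414 characters left out ...]
95  96  92  93  94  97  96 100 128 153 152 154 154 156 155 154 154 152 152 150 135  96  92  93  95  94  96  93  97  99  99  97]
 [ 94  95  95  95  95  95  96  94  95  97  93  88  95 128 156 155 158 158 157 156 151 129 113  89  94  93  92  94  95  96  96  96  97  97  95]
 [ 95  93  92  93  96  94  94  96  92  93  94  96  94  95  93  88  88  87  89  91  92  92  96  94  95  98  98  96  95  94  97  99  96  96  99]
 [ 94  95  95  95  91  95  97  95  96  99  99  93  93  96  98  95  95  98  97  96  96  94  93  93  96  97  97  95  96  97  95  97  98  97  93]
 [ 93  93  96  95  94  96  96  96  94  96  96  96  96  97  96  98  97  96  93  93  95 100  99  96  95  97  96  96  96  96  98  98  97  94  95]]
```

```bash
python3 - <<'E'
from h import *
o=get_obs();M=rot(o["tool_rot"]);p=o["eef_pos"]
c=read_camera("side");S=cv2.resize(c["image"][300:365,265:330],(585,585),interpolation=cv2.INTER_CUBIC)
def mk(P,col):
    u=(proj(c,P)-[265,300])*9;cv2.circle(S,tuple(int(v) for v in u),3,col,-1)
for a in np.linspace(0,2*np.pi,25): mk((.5145+.029*np.cos(a),-.3237+.029*np.sin(a),.05),(0,255,0))
for k in(-1,1):
    for y in(-.011,.011): mk(p+M@np.array([k*.025,y,-.006]),(0,0,255))
mk(p,(255,0,255));mk(p-[0,0,-.073],(255,0,255))
cv2.imwrite("pics/g2.png",S)
E
```

```text
(no output)
```

View pics/g2.png

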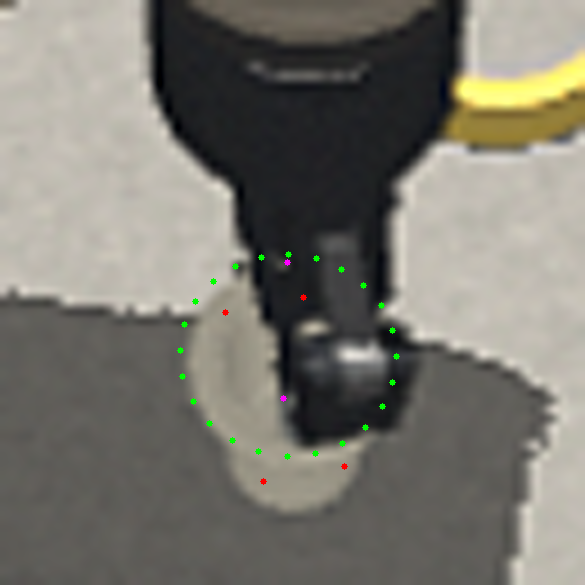

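The pot is standing undisturbed where I measured it (green). The finger appears about 10 mm right of its expected position and higher up. I'll back off, shut the fingers clear of everything, and compare the true tip with the reported TCP in both views.

```bash
python3 -m handwheel '[{"grip":8.5,"tx":0,"ty":0,"tz":0,"yaw":0},{"grip":8.5,"tx":0,"ty":0,"tz":0,"yaw":0},{"grip":8.5,"tx":0,"ty":0,"tz":0,"yaw":0},{"grip":8.5,"tx":0,"ty":0,"tz":-4,"yaw":0},{"grip":8.5,"tx":0,"ty":0,"tz":-4,"yaw":0}]' 40
python3 -m handwheel '[{"grip":0,"tx":0,"ty":4,"tz":-2,"yaw":0},{"grip":0,"tx":0,"ty":4,"tz":0,"yaw":0},{"grip":0,"tx":0,"ty":0,"tz":0,"yaw":0},{"grip":0,"tx":0,"ty":0,"tz":0,"yaw":0},{"grip":0,"tx":0,"ty":0,"tz":0,"yaw":0}]' 40
python3 -m handwheel '[{"grip":0,"tx":0,"ty":0,"tz":0,"yaw":0},{"grip":0,"tx":0,"ty":0,"tz":0,"yaw":0}]'
python3 - <<'E'
from h import *
o=get_obs();M=rot(o["tool_rot"]);p=o["eef_pos"];print(p.round(4),o["gripper_width"],o["tool_rot"].round(3))
out=[]
for n in("top","side"):
    c=read_camera(n);u=proj(c,p);print(n,u.round(1))
    x,y=int(u[0])-32,int(u[1])-45
    S=cv2.resize(c["image"][y:y+65,x:x+65],(390,390),interpolation=cv2.INTER_CUBIC)
    for P,col in((p,(255,0,255)),(p-M@[0,0,.019],(0,0,255)),(p-M@[0,0,.073],(0,255,255))):
        v=(proj(c,P)-[x,y])*6;cv2.circle(S,tuple(int(w) for w in v),2,col,-1)
    out.append(S);print("off",x,y)
cv2.imwrite("pics/g3.png",np.hstack(out))
E
```

```text
t: 3.95
eef_pos: [0.5126, -0.3227, 0.1043]
tool_rot: [-0.001, -0.693, 0.721, 0.002]
contact_force: [0.5, 0.3, -0.5]
gripper_width: 0.994
t: 4.45
eef_pos: [0.4349, -0.3202, 0.1247]
tool_rot: [0.0, -0.694, 0.72, -0.0]
contact_force: [0.5, 0.2, -0.2]
gripper_width: 0.138
t: 4.65
eef_pos: [0.4347, -0.32, 0.1243]
tool_rot: [0.0, -0.694, 0.72, 0.0]
contact_force: [-0.2, 0.7, -0.8]
gripper_width: -0.002
[ 0.4347 -0.32    0.1243] -0.0019917957813355212 [ 0.    -0.694  0.72   0.   ]
top [384.  252.4]
off 351 207
side [262.9 329.3]
off 230 284
```

View pics/g3.png

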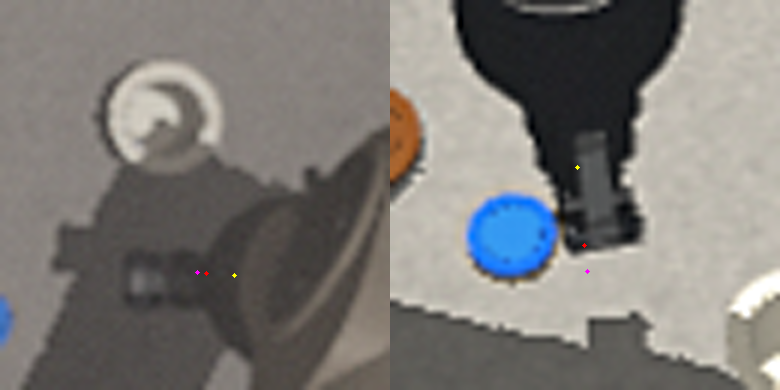

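```bash
cat >> h.py <<'E'
def tri(cp):
    A=np.zeros((3,3));b=np.zeros(3);rs=[ray(c,p) for c,p in cp]
    for p,d in rs:
        d=d/np.linalg.norm(d);Q=np.eye(3)-np.outer(d,d);A+=Q;b+=Q@p
    X=np.linalg.solve(A,b);return X,[round(float(np.linalg.norm(np.cross(X-p,d/np.linalg.norm(d)))),4) for p,d in rs]
E
python3 - <<'E'
from h import *
T=read_camera("top");S=read_camera("side")
print(T["position"],S["position"])
print("tip",tri([(T,(376,253.7)),(S,(265.5,324.5))]))
print("liner",tri([(T,(378.2,226.2)),(S,(297.6,339.7))]),"lid",tri([(T,(318.8,248.4)),(S,(257.8,292.4))]),"tinrim?",tri([(T,(249.8,214.4)),(S,(280.3,216.))]),"base centre px T",proj(T,(0,0,0)))
a=cv2.cvtColor(T["image"],cv2.COLOR_BGR2GRAY)[244:264,360:400];print(np.array2string(a,max_line_width=250))
E
```

```text
[ 0.47023748 -0.0264991   1.42437411] [ 0.38450537 -0.77129743  0.93414764]
tip (array([ 0.43738322, -0.30065944,  0.11004482]), [0.0065, 0.0065])
liner (array([ 0.51466011, -0.32302578,  0.04617684]), [0.0015, 0.0015]) lid (array([ 0.44890923, -0.14118343,  0.00820543]), [0.0009, 0.0009]) tinrim? (array([0.55918357, 0.0690547 , 0.0790422 ]), [0.0041, 0.0041]) base centre px T [276.68547389 394.42982015]
[[124 115 115 116 127 121  95  76  79  80  78  76  79  78  80  79  78  82  78  83  82  83  81  83  84  82  84  83  81  62  58  65  61  63  66  77  78  76  73  75]
 [106  73  74  73 102  96  73  82  83  85  82  80  82  84  80  81  80  82  78  81  82  81  81  84  82  85  82  76  65  57  59  61  63  64  76  82  77  73  73  70]
 [105  75  76  74  78  77  78  81  78  80  80  79  80  82  81  80  82  81  83  82  80  82  82  84  81  85  81  70  57  58  60  58  63  69  80  78  77  79  77  71]
 [107  76  79  80  79  80  79  80  78  79  82  77  79  82  82  78  78  82  82  83  81  81  83  82  83  81  73  60  60  65  63  63  65  79  82  78  77  75  74  67]
 [105  75  79  77  78  80  78  77  77  8
[... 1868 characters left out ...]
57  60  54  70  78  75  74  72  64  65  66  70]
 [ 93  74  75  79  77  81  78  76  76  81  78  81  81  80  81  75  77  80  78  84  74  82  80  80  80  78  66  56  55  59  57  66  79  79  76  72  66  70  71  82]
 [ 72  72  77  77  75  80  79  78  79  73  78  81  79  77  79  73  76  80  82  81  81  81  77  83  83  84  71  58  56  58  58  64  78  80  75  78  77  80  81  92]
 [ 73  76  80  75  76  76  78  77  76  77  78  78  78  82  75  76  79  80  81  77  79  79  79  84  84  82  78  68  58  58  59  57  69  79  77  75  78  82  85  91]
 [ 75  77  74  74  76  76  79  79  77  78  79  81  79  80  77  77  77  78  79  78  78  78  81  78  76  76  81  83  65  57  59  58  60  71  79  75  77  79  82  76]]
```

The offset is ambiguous because the knuckles may be hiding the tips. I'll measure it directly: lower the shut fingers onto bare bench here and compare.

```bash
python3 -m handwheel '[{"grip":0,"tx":0,"ty":0,"tz":4,"yaw":0},{"grip":0,"tx":0,"ty":0,"tz":4,"yaw":0},{"grip":0,"tx":0,"ty":0,"tz":2.4,"yaw":0},{"grip":0,"tx":0,"ty":0,"tz":0,"yaw":0},{"grip":0,"tx":0,"ty":0,"tz":0,"yaw":0}]' 
python3 -m handwheel '[{"grip":0,"tx":0,"ty":0,"tz":0.8,"yaw":0},{"grip":0,"tx":0,"ty":0,"tz":0,"yaw":0},{"grip":0,"tx":0,"ty":0,"tz":0,"yaw":0}]' 
python3 - <<'E'
from h import *
o=get_obs();M=rot(o["tool_rot"]);p=o["eef_pos"];print(p.round(4),o["contact_force"])
out=[]
for n in("top","side"):
    c=read_camera(n);u=proj(c,p);print(n,u.round(1))
    x,y=int(u[0])-32,int(u[1])-45
    S=cv2.resize(c["image"][y:y+65,x:x+65],(390,390),interpolation=cv2.INTER_CUBIC)
    for P,col in((p,(255,0,255)),(p-M@[0,0,.019],(0,0,255)),(p-M@[0,0,.073],(0,255,255))):
        v=(proj(c,P)-[x,y])*6;cv2.circle(S,tuple(int(w) for w in v),2,col,-1)
    out.append(S);print("off",x,y)
cv2.imwrite("pics/g4.png",np.hstack(out))
E
```

```text
t: 5.35
eef_pos: [0.434, -0.3205, 0.0209]
tool_rot: [-0.0, -0.693, 0.721, 0.0]
contact_force: [-0.4, 0.4, -0.3]
gripper_width: 0.001
t: 5.65
eef_pos: [0.4342, -0.3206, 0.0133]
tool_rot: [0.0, -0.693, 0.721, -0.001]
contact_force: [-0.0, 0.1, 0.1]
gripper_width: -0.005
[ 0.4342 -0.3206  0.0133] [-0.04918337  0.08874999  0.10231579]
top [376.1 251.7]
off 344 206
side [264.8 352.5]
off 232 307
```

View pics/g4.png

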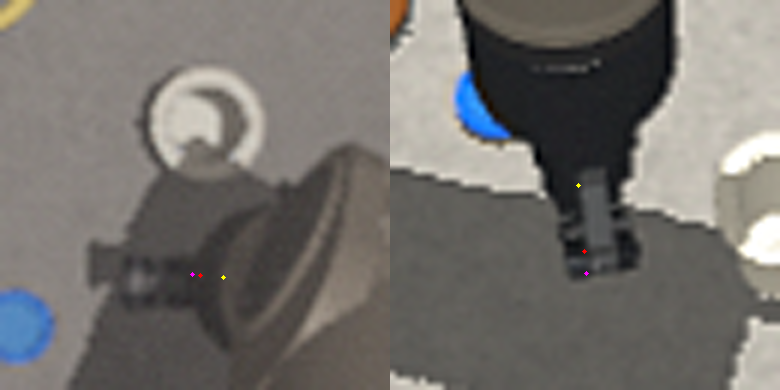

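```bash
for i in 1; do python3 -m handwheel '[{"grip":0,"tx":0,"ty":0,"tz":0.7,"yaw":0},{"grip":0,"tx":0,"ty":0,"tz":0,"yaw":0},{"grip":0,"tx":0,"ty":0,"tz":0,"yaw":0}]'; done
python3 -m handwheel '[{"grip":0,"tx":0,"ty":0,"tz":0.4,"yaw":0},{"grip":0,"tx":0,"ty":0,"tz":0,"yaw":0},{"grip":0,"tx":0,"ty":0,"tz":0,"yaw":0}]'
python3 -m handwheel '[{"grip":0,"tx":0,"ty":0,"tz":0.4,"yaw":0},{"grip":0,"tx":0,"ty":0,"tz":0,"yaw":0},{"grip":0,"tx":0,"ty":0,"tz":0,"yaw":0}]'
```

```text
t: 6.05
eef_pos: [0.4335, -0.3201, 0.0053]
tool_rot: [-0.0, -0.693, 0.721, 0.0]
contact_force: [-0.4, 0.4, 0.2]
gripper_width: -0.003
t: 6.35
eef_pos: [0.4337, -0.3202, 0.0014]
tool_rot: [-0.0, -0.693, 0.721, 0.0]
contact_force: [0.5, -0.2, 0.5]
gripper_width: 0.003
t: 6.65
eef_pos: [0.4337, -0.3203, -0.0025]
tool_rot: [-0.0, -0.693, 0.721, 0.0]
contact_force: [-0.3, 0.3, -0.4]
gripper_width: -0.004
```

```bash
python3 -m handwheel '[{"grip":0,"tx":0,"ty":0,"tz":0.3,"yaw":0},{"grip":0,"tx":0,"ty":0,"tz":0,"yaw":0},{"grip":0,"tx":0,"ty":0,"tz":0,"yaw":0}]' | sed -n '2p;4p'
python3 -m handwheel '[{"grip":0,"tx":0,"ty":0,"tz":0.3,"yaw":0},{"grip":0,"tx":0,"ty":0,"tz":0,"yaw":0},{"grip":0,"tx":0,"ty":0,"tz":0,"yaw":0}]' | sed -n '2p;4p'
```

```text
eef_pos: [0.4337, -0.3203, -0.0055]
contact_force: [-0.4, 0.5, 0.1]
eef_pos: [0.4337, -0.3203, -0.0085]
contact_force: [-0.2, 0.0, -0.0]
```

```bash
python3 - <<'E'
from h import *
o=get_obs();print(o["q"].round(4),o["joint_torque"].round(2),o["contact_force"].round(2),o["eef_pos"])
E
```

```text
[ 0.5302  0.535  -0.0124  2.0248  0.0115  0.5821 -1.0994] [-0.000e+00 -5.222e+01  1.240e+00 -1.723e+01  1.000e-02 -0.000e+00
 -0.000e+00] [-0.21  0.04 -0.01] [ 0.43366155 -0.32025207 -0.00850599]
```

```bash
python3 -m handwheel '[{"grip":0,"tx":0,"ty":0,"tz":0.4,"yaw":0},{"grip":0,"tx":0,"ty":0,"tz":0,"yaw":0}]' | sed -n '2p;4p'
python3 -m handwheel '[{"grip":0,"tx":0,"ty":0,"tz":0.3,"yaw":0},{"grip":0,"tx":0,"ty":0,"tz":0,"yaw":0}]' | sed -n '2p;4p'
python3 -m handwheel '[{"grip":0,"tx":0,"ty":0,"tz":0.3,"yaw":0},{"grip":0,"tx":0,"ty":0,"tz":0,"yaw":0}]' | sed -n '2p;4p'
```

```text
eef_pos: [0.4335, -0.3201, -0.0129]
contact_force: [-0.1, 0.2, 0.7]
eef_pos: [0.4335, -0.3202, -0.0158]
contact_force: [-0.2, -0.5, 0.6]
eef_pos: [0.4336, -0.3202, -0.0187]
contact_force: [-0.3, 0.2, -0.3]
```

```bash
python3 -m handwheel '[{"grip":0,"tx":0,"ty":0,"tz":0.3,"yaw":0},{"grip":0,"tx":0,"ty":0,"tz":0,"yaw":0}]' | sed -n '2p;4p'
python3 -m handwheel '[{"grip":0,"tx":0,"ty":0,"tz":0.3,"yaw":0},{"grip":0,"tx":0,"ty":0,"tz":0,"yaw":0}]' | sed -n '2p;4p'
```

```text
eef_pos: [0.4336, -0.3202, -0.0217]
contact_force: [-0.1, -1.3, -0.1]
eef_pos: [0.4336, -0.3202, -0.0247]
contact_force: [-0.2, -0.3, 0.2]
```

```bash
python3 - <<'E'
from h import *
o=get_obs();M=rot(o["tool_rot"]);p=o["eef_pos"];print(p.round(4),o["contact_force"])
for n in("top","side"):
    c=read_camera(n);u=proj(c,p);print(n,u.round(1));cv2.imwrite(f"pics/z_{n}.png",c["image"])
    if n=="side":
        g=cv2.cvtColor(c["image"],cv2.COLOR_BGR2GRAY);x,y=int(u[0])-10,int(u[1])-18;print(x,y);print(np.array2string(g[y:y+26,x:x+24],max_line_width=250))
E
```

```text
[ 0.4336 -0.3202 -0.0247] [-0.24564209 -0.33666277  0.15943596]
top [373.6 251.7]
side [265.2 359.5]
255 341
[[ 94  57  27  32  32  32  34  32  34  33  31  33  34  33  34  30  28  50  91 126 203 193 188 189]
 [ 97  77  33  28  31  30  33  34  34  34  32  33  31  35  33  31  26  55 100  88  84  82  82 124]
 [ 99  98  76  26  31  28  32  34  32  36  37  38  42  46  34  32  28  54 102  94  93  92  91  86]
 [ 99 101  90  25  32  33  32  34  40  63  71  78  71  48  30  29  25  55  99  93  93  95  94  94]
 [ 99 101  94  43  28  31  30  34  40  58  68  67  64  46  29  29  43  78 102  97  96  96  95  95]
 [ 94  98  95  56  28  30  31  34  40  56  70  70  73  62  28  42  84 104 101  99  95  96  97  96]
 [ 96  96  92  60  49  27  32  32  40  71  93  89  88  68  18  55 106 100  97  94  95  96  98  97]
 [ 96  98  98 102  92  30  30  30  31  58  93  88  87  80  28  58 103  96  92  92  94  96  97  99]
 [ 96  96  94  95  93  60  29  38  26  53  91  86  87  88  78  86  80  96  96  92  92  93  95  98]
 [ 99  97  97  95  99  93  63  74  23  49  91  87  87  79  30  20  57  99  99  97  95  94  96  95]
 
[... 883 characters left out ...]
7  99]
 [ 95  96  94  91  93  95  92  74  40  41  50  75  69  74  81  82  90 104  99  94  96  97  97  98]
 [ 96  96  96  92  93  94  98  90  53  65  70  89  96  98 100  99  99  98  97  94  94  94  95  98]
 [ 96  97  95  93  95  93  96  99 100  95  96  96  93  96  95  94  96  95  96  93  92  91  95  96]
 [ 96  97  94  96  95  95  95  94  93  95  97  93  89  94  96  93  94  93  92  94  93  95  91  92]
 [ 90  92  93  95  94  95  92  89  89  93  96  95  91  92  94  93  92  91  91  92  94  95  92  88]
 [ 90  92  94  94  93  93  92  89  89  93  95  95  93  95  94  91  89  94  93  94  95  94  94  92]
 [ 92  92  93  92  91  93  91  92  93  94  95  95  93  93  92  92  92  93  91  93  93  94  95  94]]
```

```bash
python3 -m handwheel '[{"grip":0,"tx":0,"ty":0,"tz":0.25,"yaw":0},{"grip":0,"tx":0,"ty":0,"tz":0,"yaw":0}]' | sed -n '2p;4p'
python3 -m handwheel '[{"grip":0,"tx":0,"ty":0,"tz":0.25,"yaw":0},{"grip":0,"tx":0,"ty":0,"tz":0,"yaw":0}]' | sed -n '2p;4p'
```

```text
eef_pos: [0.4336, -0.3202, -0.0271]
contact_force: [0.0, 0.1, 0.6]
eef_pos: [0.4336, -0.3202, -0.0297]
contact_force: [-0.1, -0.4, 0.4]
```

View pics/z_side.png

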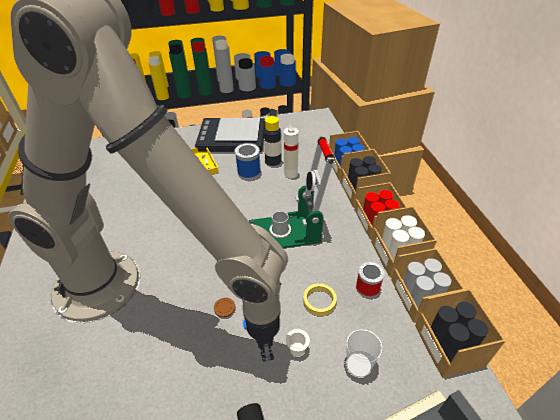

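The side view shows the fingertips near (267,359) and still clear of the bench, so the reported z reads too low by a few centimetres. I'll keep probing, with a force guard between typed moves.

```bash
cat > ok.py <<'E'
import sys
from h import *
o=get_obs();f=np.linalg.norm(o["contact_force"]);print("z",o["eef_pos"].round(4),"F",o["contact_force"].round(1));sys.exit(f>float(sys.argv[1]))
E
G="python3 ok.py 2.5"
$G && python3 -m handwheel '[{"grip":0,"tx":0,"ty":0,"tz":0.25,"yaw":0},{"grip":0,"tx":0,"ty":0,"tz":0,"yaw":0}]' >/dev/null
$G && python3 -m handwheel '[{"grip":0,"tx":0,"ty":0,"tz":0.25,"yaw":0},{"grip":0,"tx":0,"ty":0,"tz":0,"yaw":0}]' >/dev/null
$G && python3 -m handwheel '[{"grip":0,"tx":0,"ty":0,"tz":0.25,"yaw":0},{"grip":0,"tx":0,"ty":0,"tz":0,"yaw":0}]' >/dev/null
$G && python3 -m handwheel '[{"grip":0,"tx":0,"ty":0,"tz":0.25,"yaw":0},{"grip":0,"tx":0,"ty":0,"tz":0,"yaw":0}]' >/dev/null
$G && python3 -m handwheel '[{"grip":0,"tx":0,"ty":0,"tz":0.25,"yaw":0},{"grip":0,"tx":0,"ty":0,"tz":0,"yaw":0}]' >/dev/null
$G && python3 -m handwheel '[{"grip":0,"tx":0,"ty":0,"tz":0.25,"yaw":0},{"grip":0,"tx":0,"ty":0,"tz":0,"yaw":0}]' >/dev/null
$G && python3 -m handwheel '[{"grip":0,"tx":0,"ty":0,"tz":0.25,"yaw":0},{"grip":0,"tx":0,"ty":0,"tz":0,"yaw":0}]' >/dev/null
$G && python3 -m handwheel '[{"grip":0,"tx":0,"ty":0,"tz":0.25,"yaw":0},{"grip":0,"tx":0,"ty":0,"tz":0,"yaw":0}]' >/dev/null
$G
```

```text
z [ 0.4336 -0.3202 -0.0297] F [-0.1 -0.4  0.4]
z [ 0.4336 -0.3202 -0.0297] F [-0.1 -0.4  0.4]
z [ 0.4336 -0.3202 -0.0297] F [-0.1 -0.4  0.4]
z [ 0.4336 -0.3202 -0.0297] F [-0.1 -0.4  0.4]
z [ 0.4336 -0.3202 -0.0297] F [-0.1 -0.4  0.4]
z [ 0.4336 -0.3202 -0.0297] F [-0.1 -0.4  0.4]
z [ 0.4336 -0.3202 -0.0297] F [-0.1 -0.4  0.4]
z [ 0.4336 -0.3202 -0.0297] F [-0.1 -0.4  0.4]
z [ 0.4336 -0.3202 -0.0297] F [-0.1 -0.4  0.4]False
False
False
False
False
False
False
False
False
```

```bash
sed -i 's/sys.exit(\(.*\))$/sys.exit(int(\1))/' ok.py
G="python3 ok.py 2.5"
$G && python3 -m handwheel '[{"grip":0,"tx":0,"ty":0,"tz":0.25,"yaw":0},{"grip":0,"tx":0,"ty":0,"tz":0,"yaw":0}]' >/dev/null
$G && python3 -m handwheel '[{"grip":0,"tx":0,"ty":0,"tz":0.25,"yaw":0},{"grip":0,"tx":0,"ty":0,"tz":0,"yaw":0}]' >/dev/null
$G && python3 -m handwheel '[{"grip":0,"tx":0,"ty":0,"tz":0.25,"yaw":0},{"grip":0,"tx":0,"ty":0,"tz":0,"yaw":0}]' >/dev/null
$G && python3 -m handwheel '[{"grip":0,"tx":0,"ty":0,"tz":0.25,"yaw":0},{"grip":0,"tx":0,"ty":0,"tz":0,"yaw":0}]' >/dev/null
$G && python3 -m handwheel '[{"grip":0,"tx":0,"ty":0,"tz":0.25,"yaw":0},{"grip":0,"tx":0,"ty":0,"tz":0,"yaw":0}]' >/dev/null
$G && python3 -m handwheel '[{"grip":0,"tx":0,"ty":0,"tz":0.25,"yaw":0},{"grip":0,"tx":0,"ty":0,"tz":0,"yaw":0}]' >/dev/null
$G
```

```text
z [ 0.4336 -0.3202 -0.0297] F [-0.1 -0.4  0.4]
z [ 0.4336 -0.3202 -0.0322] F [-0.1 -0.  -0.1]
z [ 0.4336 -0.3202 -0.0347] F [-0.   0.6  0.8]
z [ 0.4336 -0.3202 -0.0372] F [-0.4 -0.4 -0.8]
z [ 0.4338 -0.3204 -0.0395] F [-0.   0.4  0.8]
z [ 0.4339 -0.3205 -0.0397] F [-6.5  4.4 28.7]
z [ 0.4339 -0.3205 -0.0397] F [-6.5  4.4 28.7]
```

Contact is at reported z = -0.0395. The real tip is therefore about 40 mm higher than reported, and the first closing went over the pot without touching it. I'll back off slightly and use image numbers to check for xy offset or tilt.

```bash
python3 -m handwheel '[{"grip":0,"tx":0,"ty":0,"tz":-0.5,"yaw":0},{"grip":0,"tx":0,"ty":0,"tz":0,"yaw":0},{"grip":0,"tx":0,"ty":0,"tz":0,"yaw":0}]' | sed -n '2p;4p'
python3 - <<'E'
from h import *
o=get_obs();M=rot(o["tool_rot"]);p=o["eef_pos"]+[0,0,.0395]
S=read_camera("side");T=read_camera("top")
g=S["image"].max(2)
for r in range(316,368,2):
    x=np.where(g[r,235:300]<62)[0]+235
    print(r,(x.min(),x.max(),(x.min()+x.max())/2) if len(x) else None,end="; ")
print()
for h in(0,.03,.06,.09,.12,.15): print(h,"S",proj(S,p+[0,0,h]).round(1),"T",proj(T,p+[0,0,h]).round(1))
print(rot(S["attitude"]).round(3)); print(np.array2string(S["image"].max(2)[346:368,256:280],max_line_width=200))
E
```

```text
eef_pos: [0.4338, -0.3203, -0.037]
contact_force: [-0.0, 0.1, -0.1]
316 None; 318 (np.int64(278), np.int64(278), np.float64(278.0)); 320 (np.int64(245), np.int64(278), np.float64(261.5)); 322 (np.int64(246), np.int64(278), np.float64(262.0)); 324 (np.int64(246), np.int64(278), np.float64(262.0)); 326 (np.int64(247), np.int64(279), np.float64(263.0)); 328 (np.int64(247), np.int64(279), np.float64(263.0)); 330 (np.int64(247), np.int64(278), np.float64(262.5)); 332 (np.int64(248), np.int64(278), np.float64(263.0)); 334 (np.int64(248), np.int64(277), np.float64(262.5)); 336 (np.int64(249), np.int64(275), np.float64(262.0)); 338 (np.int64(251), np.int64(274), np.float64(262.5)); 340 (np.int64(253), np.int64(272), np.float64(262.5)); 342 (np.int64(256), np.int64(273), np.float64(264.5)); 344 (np.int64(257), np.int64(272), np.float64(264.5)); 346 (np.int64(258), np.int64(272), np.float64(265.0)); 348 (np.int64(258), np.int64(270), np.float64(264.0)); 350 (np.int64(260), np.int64(270), np.float64(265.0)); 352 (np.int64(261), np.int64(264), np.float64(262.5)); 354 (np.int64(261), np.int64(264
[... 2034 characters left out ...]
1  96]
 [ 98  96  94  94  98 100  94  74  76  85 104  88  80  72  64  28  32  51  89 101  99  98 100  97]
 [ 99  97  94  94  96  95  67  49  52  54  79  94  83  67  70  40  58  71  86  93  92  95  99  96]
 [ 98  96  98  97  97  99  92  47  38  44  60  78  78  94 103 104 102 100  97  95  97  96  95  98]
 [ 93  96  94  94  98  96  89  76  88 103 103  96  98  96  97  95  93  92  92  97  98  93  90  99]
 [ 93  95  97  93  94  94  94  95  96  98  99  97  97  96  93  93  94  93  98  94  97  96  94  94]
 [ 92  96  94  93  92  95  94  95  97  97  97  93  95  96  93  94  94  94  94  96  94  98  94  95]
 [ 93  94  94  94  94  94  98  94  98  99  99  96  96  97  97  97  95  96  97  98  97  99  96  94]]
```

The body centreline and tip agree with the reported xy to about 3 mm and no tilt shows, so it's a plain +39.5 mm error in z. I'll apply it and return to the pot, opening the fingers up high.

```bash
python3 -m handwheel '[{"grip":0,"tx":0,"ty":0,"tz":-5,"yaw":0},{"grip":8.5,"tx":0,"ty":0,"tz":-5,"yaw":0},{"grip":8.5,"tx":0,"ty":-4,"tz":0,"yaw":0},{"grip":8.5,"tx":0.3,"ty":-4.1,"tz":0,"yaw":0},{"grip":8.5,"tx":0,"ty":0,"tz":0,"yaw":0}]' >/dev/null
python3 -m handwheel '[{"grip":8.5,"tx":0,"ty":0,"tz":0,"yaw":0},{"grip":8.5,"tx":0,"ty":0,"tz":0,"yaw":0},{"grip":8.5,"tx":0,"ty":0,"tz":0,"yaw":0}]'>/dev/null
python3 to.py .5145 -.3237 -.016
```

```text
t 10.95 tcp [ 0.5129 -0.3266  0.0626] xyaw -92.27 w 8.5 F [-0.9 -0.1  0.1] go [-0.3  -0.16  7.86]
```

```bash
python3 -m handwheel '[{"grip":8.5,"tx":-0.3,"ty":-0.15,"tz":2,"yaw":0},{"grip":8.5,"tx":0,"ty":0,"tz":3,"yaw":0},{"grip":8.5,"tx":0,"ty":0,"tz":2.9,"yaw":0},{"grip":8.5,"tx":0,"ty":0,"tz":0,"yaw":0},{"grip":8.5,"tx":0,"ty":0,"tz":0,"yaw":0}]' >/dev/null
python3 to.py .5145 -.3237 -.016
python3 -m handwheel '[{"grip":4.8,"tx":0,"ty":0,"tz":0,"yaw":0},{"grip":4.8,"tx":0,"ty":0,"tz":0,"yaw":0},{"grip":4.8,"tx":0,"ty":0,"tz":0,"yaw":0},{"grip":4.8,"tx":0,"ty":0,"tz":0,"yaw":0},{"grip":4.8,"tx":0,"ty":0,"tz":0,"yaw":0}]' 40 >/dev/null
python3 to.py .5145 -.3237 -.016
```

```text
t 11.45 tcp [ 0.5154 -0.3236 -0.0158] xyaw -92.24 w 8.51 F [ 0.5 -0.1  1.1] go [0.01 0.09 0.02]
t 11.95 tcp [ 0.5173 -0.3243 -0.0137] xyaw -92.23 w 5.56 F [-2.1  0.7  7. ] go [-0.05  0.28  0.23]
```

```bash
python3 -m handwheel '[{"grip":4.8,"tx":0,"ty":0,"tz":-0.5,"yaw":0},{"grip":4.8,"tx":0,"ty":0,"tz":-1.5,"yaw":0},{"grip":4.8,"tx":0,"ty":0,"tz":-4,"yaw":0},{"grip":4.8,"tx":0,"ty":0,"tz":-4,"yaw":0},{"grip":4.8,"tx":0,"ty":0,"tz":0,"yaw":0}]' 40 >/dev/null
python3 -m handwheel '[{"grip":4.8,"tx":0,"ty":0,"tz":0,"yaw":0},{"grip":4.8,"tx":0,"ty":0,"tz":0,"yaw":0}]' >/dev/null
python3 to.py .5145 -.3237 -.016
python3 - <<'E'
from h import *
o=get_obs();p=o["eef_pos"]+[0,0,.0395];T=read_camera("top");S=read_camera("side")
out=[]
fc=p+[0,0,.022] # flange mid ~ grasp height
for c in(T,S):
    u=proj(c,p);x,y=int(u[0])-32,int(u[1])-36
    I=cv2.resize(c["image"][y:y+65,x:x+65],(390,390),interpolation=cv2.INTER_CUBIC)
    for a in np.linspace(0,2*np.pi,25):
        v=(proj(c,fc+[.029*np.cos(a),.029*np.sin(a),.003])-[x,y])*6;cv2.circle(I,tuple(int(w) for w in v),2,(0,255,0),-1)
    out.append(I);print(x,y)
cv2.imwrite("pics/g5.png",np.hstack(out))
E
```

```text
t 12.65 tcp [ 0.5156 -0.3231  0.0838] xyaw -92.2 w 5.55 F [-0.2  0.  -0.9] go [0.07 0.1  9.98]
351 188
265 287
```

View pics/g5.png

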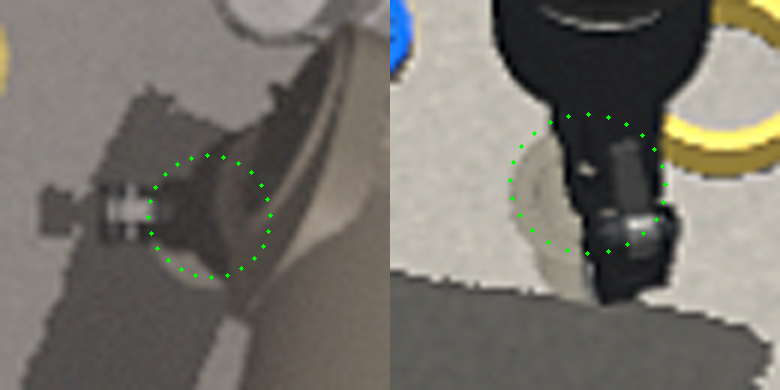

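The pot is off the bench and held squarely: its flange lies on the predicted green ring in both views, with the left edge at about (511,185) in the side crop. Next I carry it over the tin.

```bash
python3 -m handwheel '[{"grip":4.8,"tx":-2,"ty":0,"tz":-2,"yaw":0},{"grip":4.8,"tx":-4,"ty":-0.3,"tz":0,"yaw":0},{"grip":4.8,"tx":-4,"ty":-0.3,"tz":0,"yaw":0},{"grip":4.8,"tx":-4,"ty":-0.3,"tz":0,"yaw":0},{"grip":4.8,"tx":-4,"ty":-0.3,"tz":0,"yaw":0}]' 40 >/dev/null
python3 -m handwheel '[{"grip":4.8,"tx":-4,"ty":-0.3,"tz":0,"yaw":0},{"grip":4.8,"tx":-4,"ty":-0.3,"tz":0,"yaw":0},{"grip":4.8,"tx":-4,"ty":-0.3,"tz":0,"yaw":0},{"grip":4.8,"tx":-4,"ty":-0.3,"tz":0,"yaw":0},{"grip":4.8,"tx":-4,"ty":-0.3,"tz":0,"yaw":0}]' >/dev/null
python3 -m handwheel '[{"grip":4.8,"tx":-1.7,"ty":-0.3,"tz":0,"yaw":0},{"grip":4.8,"tx":0,"ty":0,"tz":0,"yaw":0},{"grip":4.8,"tx":0,"ty":0,"tz":0,"yaw":0},{"grip":4.8,"tx":0,"ty":0,"tz":0,"yaw":0}]' >/dev/null
python3 to.py .5615 .073 .04
python3 - <<'E'
from seg import *
o=get_obs();p=o["eef_pos"]
S=read_camera("side");T=read_camera("top");fl=p+[0,0,.0645]
print("exp flange top S",proj(S,fl).round(1),[proj(S,fl+[s*.029,0,0]).round(1)[0] for s in(-1,1)],"bottom S",proj(S,fl-[0,0,.05]).round(1),[proj(S,fl+[s*.019,0,-.05]).round(1)[0] for s in(-1,1)])
u=proj(S,fl).astype(int);g=S["image"].max(2);print(u);print(np.array2string(g[u[1]-8:u[1]+32:2,u[0]-18:u[0]+18],max_line_width=250))
E
```

```text
t 14.15 tcp [0.561  0.0699 0.1035] xyaw -92.34 w 5.57 F [-0.1  1.1 -0.3] go [-0.31 -0.05  6.35]
exp flange top S [279.  194.3] [np.float64(269.3), np.float64(288.6)] bottom S [279.3 206.7] [np.float64(273.1), np.float64(285.4)]
[278 194]
[[187 184 186 186 185 185 184 184 187 189 189 187 188 194 182  26  34  33  29  28  29  38  51  57  54  52  41  39 113 192 185 181 181 182 182 183]
 [183 179 184 185 188 187 182 179 185 187 184 184 184 193 183  25  29  35  32  35  37  48  86 127 122 110  65  36  81 167 189 186 185 183 182 181]
 [191 185 181 183 183 186 185 185 183 185 189 191 183 159 156 155  85  26  34  33  33  29  36  60  59  55  32  17 104 205 192 188 180 181 185 182]
 [187 190 188 188 189 188 187 187 190 192 183 153 149 148 150 153 159 125  19  33  33  34  45  64  63  56  34  20 103 202 187 181 180 179 182 184]
 [190 191 189 188 190 190 191 190 188 180 148 152 153 136 145 150 159 149  20  29  32  33  31  32  35  34  32  20 103 201 191 188 184 181 176 180]
 [191 189 190 191 190 186 185 189 184 150 150 153 148 135 144 150 158 150  43  27  31  33  32  34  31  31  29  32 103 183 186 1
[... 1378 characters left out ...]
99 198 198 185 115  89  96 101 102 102 106 105 104 106 102 100 102  98  96  89  77  75 114 110  87  71 105 110]
 [132 133 121 120 101  98 101 103 103 105 105 105  98  83  98 101 102 103 105 108 106 104 102 102 104  99  96  97 107 117 115 116 115 112 111 112]
 [108 108 109 109 108 110 109 110 111 109 109 107  93 102 101 102 101 102 105 106 105 104 103 100 101 100 104  93  99 112 112 111 111 112 110 110]
 [109 109 110 110 109 110 109 110 110 110 111 106  90  98 100 101 106 107 106 108 107 109 106 104 101 101 101  97 101 101  43  48  45  45  68 112]
 [109 109 111 109 109 109 110 109 108 108 106 121 136  91  98 104 101 105 105 106 104 103  99 101 103 100  98  99  99  75  49  54  56  55  52  50]]
```

The held pot's edges match the prediction (left edge at col 269, bottom at cols 273–285). I'll align it and lower it in with force checks.

```bash
python3 -m handwheel '[{"grip":4.8,"tx":-0.3,"ty":-0.1,"tz":0,"yaw":0},{"grip":4.8,"tx":0,"ty":0,"tz":2,"yaw":0},{"grip":4.8,"tx":0,"ty":0,"tz":1.5,"yaw":0},{"grip":4.8,"tx":0,"ty":0,"tz":0,"yaw":0},{"grip":4.8,"tx":0,"ty":0,"tz":0,"yaw":0}]' >/dev/null
python3 to.py .562 .073 .0155
G="python3 ok.py 4"
$G && python3 -m handwheel '[{"grip":4.8,"tx":0,"ty":0,"tz":1,"yaw":0},{"grip":4.8,"tx":0,"ty":0,"tz":0,"yaw":0}]' >/dev/null
$G && python3 -m handwheel '[{"grip":4.8,"tx":0,"ty":0,"tz":1,"yaw":0},{"grip":4.8,"tx":0,"ty":0,"tz":0,"yaw":0}]' >/dev/null
$G && python3 -m handwheel '[{"grip":4.8,"tx":0,"ty":0,"tz":1,"yaw":0},{"grip":4.8,"tx":0,"ty":0,"tz":0,"yaw":0}]' >/dev/null
$G && python3 -m handwheel '[{"grip":4.8,"tx":0,"ty":0,"tz":1,"yaw":0},{"grip":4.8,"tx":0,"ty":0,"tz":0,"yaw":0}]' >/dev/null
$G && python3 -m handwheel '[{"grip":4.8,"tx":0,"ty":0,"tz":0.8,"yaw":0},{"grip":4.8,"tx":0,"ty":0,"tz":0,"yaw":0}]' >/dev/null
$G
```

```text
t 14.75 tcp [0.5626 0.0748 0.0693] xyaw -92.23 w 5.56 F [ 0.5 -0.5  0.1] go [0.18 0.05 5.38]
z [0.5626 0.0748 0.0693] F [ 0.5 -0.5  0.1]
z [0.5622 0.0749 0.0585] F [-0.3 -0.2  0.4]
z [0.5617 0.0749 0.048 ] F [-0.5  0.  -0.1]
z [0.5616 0.0748 0.0378] F [-0.1 -0.3 -0.3]
z [0.5617 0.0748 0.0278] F [-0.9 -1.3 -0.1]
z [0.5619 0.0749 0.0201] F [-0.3 -0.7 -0.2]
```

```bash
G="python3 ok.py 3"
$G && python3 -m handwheel '[{"grip":4.8,"tx":0,"ty":0,"tz":0.25,"yaw":0},{"grip":4.8,"tx":0,"ty":0,"tz":0,"yaw":0}]' >/dev/null
$G && python3 -m handwheel '[{"grip":4.8,"tx":0,"ty":0,"tz":0.2,"yaw":0},{"grip":4.8,"tx":0,"ty":0,"tz":0,"yaw":0}]' >/dev/null
$G && python3 -m handwheel '[{"grip":4.8,"tx":0,"ty":0,"tz":0.2,"yaw":0},{"grip":4.8,"tx":0,"ty":0,"tz":0,"yaw":0}]' >/dev/null
$G && python3 -m handwheel '[{"grip":4.8,"tx":0,"ty":0,"tz":0.2,"yaw":0},{"grip":4.8,"tx":0,"ty":0,"tz":0,"yaw":0}]' >/dev/null
$G
```

```text
z [0.5619 0.0749 0.0201] F [-0.3 -0.7 -0.2]
z [0.5624 0.075  0.0184] F [ 0.1 -0.5  0.4]
z [0.5626 0.075  0.0165] F [-0.2  0.1 -0.6]
z [0.563  0.075  0.0162] F [-4.1 -1.1 14.5]
z [0.563  0.075  0.0162] F [-4.1 -1.1 14.5]
```

The liner seated at z ≈ 0.0163, against 0.0155 predicted. Release, lift and go to the lid.

```bash
python3 -m handwheel '[{"grip":8.5,"tx":0,"ty":0,"tz":-0.1,"yaw":0},{"grip":8.5,"tx":0,"ty":0,"tz":0,"yaw":0},{"grip":8.5,"tx":0,"ty":0,"tz":0,"yaw":0},{"grip":8.5,"tx":0,"ty":0,"tz":-3,"yaw":0},{"grip":8.5,"tx":0,"ty":0,"tz":-4,"yaw":0}]' >/dev/null
python3 -m handwheel '[{"grip":8.5,"tx":0,"ty":0,"tz":-3,"yaw":0},{"grip":8.5,"tx":3.7,"ty":1.75,"tz":0,"yaw":0},{"grip":8.5,"tx":3.7,"ty":1.75,"tz":0,"yaw":0},{"grip":8.5,"tx":3.7,"ty":1.75,"tz":0,"yaw":0},{"grip":8.5,"tx":3.7,"ty":1.75,"tz":0,"yaw":0}]' >/dev/null
python3 -m handwheel '[{"grip":8.5,"tx":3.7,"ty":1.75,"tz":0,"yaw":0},{"grip":8.5,"tx":3.7,"ty":1.75,"tz":0,"yaw":0},{"grip":7,"tx":0,"ty":0,"tz":4,"yaw":0},{"grip":7,"tx":0,"ty":0,"tz":0,"yaw":0},{"grip":7,"tx":0,"ty":0,"tz":0,"yaw":0}]' >/dev/null
python3 to.py .449 -.143 -.03
python3 - <<'E'
from seg import *
T=read_camera("top");S=read_camera("side")
for n,c,roi in(("T",T,(235,200,265,230)),("S",S,(262,200,300,245))):
    x0,y0,x1,y1=roi;im=c["image"][y0:y1,x0:x1];hsv=cv2.cvtColor(im,cv2.COLOR_BGR2HSV).astype(int)
    m=(hsv[...,1]<60)&(hsv[...,2]>165)
    for s,ce,mm in comps(m,15): 
        e=cv2.fitEllipse(hull(mm));e0=(e[0][0]+x0,e[0][1]+y0);print(n,s,np.round(e0,1),np.round(e[1],1),onz(c,e0,.08).round(4))
E
```

```text
t 17.85 tcp [ 0.4487 -0.142   0.0755] xyaw -92.15 w 7.04 F [ 0.1 -0.3  0.9] go [ 0.11 -0.05 10.55]
T [  4   4  20  22 252] [248.1 214. ] [18.  20.7] [0.5564 0.0747 0.08  ]
S [  6   0  30  22 442] [281.1 208.9] [22.5 30.4] [0.5726 0.0979 0.08  ]
S [ 7 25 22 12 52] [280.  228.6] [14.9 19.8] [0.5504 0.0161 0.08  ]
```

```bash
python3 -m handwheel '[{"grip":7,"tx":0.1,"ty":-0.05,"tz":4,"yaw":0},{"grip":7,"tx":0,"ty":0,"tz":4,"yaw":0},{"grip":7,"tx":0,"ty":0,"tz":2.5,"yaw":0},{"grip":7,"tx":0,"ty":0,"tz":0,"yaw":0},{"grip":7,"tx":0,"ty":0,"tz":0,"yaw":0}]' >/dev/null
python3 to.py .449 -.143 -.03
G="python3 ok.py 3"
$G && python3 -m handwheel '[{"grip":7,"tx":0,"ty":0,"tz":0.4,"yaw":0},{"grip":7,"tx":0,"ty":0,"tz":0,"yaw":0}]' >/dev/null
$G && python3 -m handwheel '[{"grip":7,"tx":0,"ty":0,"tz":0.3,"yaw":0},{"grip":7,"tx":0,"ty":0,"tz":0,"yaw":0}]' >/dev/null
$G && python3 -m handwheel '[{"grip":7,"tx":0,"ty":0,"tz":0.3,"yaw":0},{"grip":7,"tx":0,"ty":0,"tz":0,"yaw":0}]' >/dev/null
$G && python3 -m handwheel '[{"grip":7,"tx":0,"ty":0,"tz":0.3,"yaw":0},{"grip":7,"tx":0,"ty":0,"tz":0,"yaw":0}]' >/dev/null
$G
```

```text
t 18.45 tcp [ 0.4507 -0.1433 -0.0284] xyaw -92.13 w 7.02 F [-0.1 -0.   0. ] go [-0.03  0.17  0.16]
z [ 0.4507 -0.1433 -0.0284] F [-0.1 -0.   0. ]
z [ 0.4508 -0.1439 -0.0322] F [ 0.1 -0.  -0.2]
z [ 0.4498 -0.1439 -0.0361] F [-0.8 -0.9 -0.1]
z [ 0.4494 -0.1438 -0.0396] F [-0.3  0.2 -0. ]
z [ 0.4493 -0.1438 -0.0428] F [-0.1 -0.2 -0.4]
```

```bash
G="python3 ok.py 3"
$G && python3 -m handwheel '[{"grip":7,"tx":0,"ty":0,"tz":0.2,"yaw":0},{"grip":7,"tx":0,"ty":0,"tz":0,"yaw":0}]' >/dev/null
$G && python3 -m handwheel '[{"grip":7,"tx":0,"ty":0,"tz":0.2,"yaw":0},{"grip":7,"tx":0,"ty":0,"tz":0,"yaw":0}]' >/dev/null
$G && python3 -m handwheel '[{"grip":7,"tx":0,"ty":0,"tz":0.2,"yaw":0},{"grip":7,"tx":0,"ty":0,"tz":0,"yaw":0}]' >/dev/null
$G && python3 -m handwheel '[{"grip":7,"tx":0,"ty":0,"tz":0.2,"yaw":0},{"grip":7,"tx":0,"ty":0,"tz":0,"yaw":0}]' >/dev/null
$G
```

```text
z [ 0.4493 -0.1438 -0.0428] F [-0.1 -0.2 -0.4]
z [ 0.4494 -0.1438 -0.0446] F [ 0.7 -0.3 -0.3]
z [ 0.4495 -0.1438 -0.0466] F [ 0.  -0.8  0.2]
z [ 0.4497 -0.1438 -0.0474] F [-3.5  0.9 16.4]
z [ 0.4497 -0.1438 -0.0474] F [-3.5  0.9 16.4]
```

```bash
python3 -m handwheel '[{"grip":7,"tx":0,"ty":0,"tz":-1.1,"yaw":0},{"grip":7,"tx":0,"ty":0,"tz":0,"yaw":0},{"grip":7,"tx":0,"ty":0,"tz":0,"yaw":0}]' >/dev/null; python3 to.py .449 -.143 -.0378
python3 -m handwheel '[{"grip":4.8,"tx":0,"ty":0,"tz":0,"yaw":0},{"grip":4.8,"tx":0,"ty":0,"tz":0,"yaw":0},{"grip":4.8,"tx":0,"ty":0,"tz":0,"yaw":0},{"grip":4.8,"tx":0,"ty":0,"tz":0,"yaw":0},{"grip":4.8,"tx":0,"ty":0,"tz":0,"yaw":0}]' 35 >/dev/null
python3 to.py .449 -.143 -.0378
python3 -m handwheel '[{"grip":4.8,"tx":0,"ty":0,"tz":-1,"yaw":0},{"grip":4.8,"tx":0,"ty":0,"tz":-4,"yaw":0},{"grip":4.8,"tx":0,"ty":0,"tz":-5,"yaw":0},{"grip":4.8,"tx":0,"ty":0,"tz":-4,"yaw":0},{"grip":4.8,"tx":0,"ty":0,"tz":0,"yaw":0}]' >/dev/null
python3 -m handwheel '[{"grip":4.8,"tx":0,"ty":0,"tz":0,"yaw":0},{"grip":4.8,"tx":0,"ty":0,"tz":0,"yaw":0}]' >/dev/null
python3 to.py .5625 .075 .05
python3 - <<'E'
from seg import *
o=get_obs();p=o["eef_pos"];S=read_camera("side");T=read_camera("top")
lt=p+[0,0,.014+.0378]  # lid top expected
for n,c in(("S",S),("T",T)):
    hsv=cv2.cvtColor(c["image"],cv2.COLOR_BGR2HSV).astype(int);u=proj(c,lt);m=(abs(hsv[...,0]-106)<14)&(hsv[...,1]>110)&(hsv[...,2]>60)
    M=np.zeros_like(m);x,y=u.astype(int);M[y-20:y+25,x-20:x+20]=m[y-20:y+25,x-20:x+20]
    print(n,"exp lid top",u.round(1),[proj(c,lt+d).round(1) for d in([-.029,0,0],[.029,0,0],[0,-.029,0],[0,.029,0])])
    for s,ce,mm in comps(M,8): print(s,ce.round(1))
# liner flange in the tin, S: rows
g=S["image"];print("S exp flange",proj(S,(.5625,.075,.08)).round(1),[proj(S,(.5625+s*.029,.075,.08)).round(1) for s in(-1,1)]);v=g.min(2);print(np.array2string(v[200:232,264:298],max_line_width=250))
E
```

```text
t 20.15 tcp [ 0.4499 -0.1439 -0.0372] xyaw -92.2 w 7.04 F [-0.3 -0.6  0.5] go [-0.08  0.1   0.06]
t 20.65 tcp [ 0.4495 -0.1438 -0.0372] xyaw -92.2 w 5.6 F [-2.3  0.3  9.8] go [-0.08  0.05  0.06]
t 21.35 tcp [ 0.4484 -0.1436  0.1017] xyaw -92.2 w 5.59 F [-1.1  0.1  0.2] go [-22.28 -10.57   5.15]
S exp lid top [254.3 260.3] [array([242.9, 262.4]), array([265.5, 258.2]), array([256.3, 269.3]), array([252.3, 251.7])]
[244 255   9  16 101] [247.9 262.9]
[262 256   4  11  32] [263.4 260.9]
T exp lid top [323.8 249. ] [array([324.1, 259.3]), array([323.6, 238.7]), array([334.1, 248.8]), array([313.6, 249.2])]
S exp flange [279.6 214.4] [array([270.4, 216. ]), array([288.7, 212.8])]
[[ 75  73  62 ... 166 124  86]
 [ 74  72  66 ... 163 128 107]
 [ 75  72  67 ... 172 179 168]
 ...
 [ 29  31  28 ...  26  24  26]
 [ 31  30  27 ...  30  24  27]
 [ 26  31  25 ...  29  26  27]]
```

The lid is held: its blue edges at cols 244–266 against 243–265.5 expected. Now a numeric check of the seated liner's flange.

```bash
python3 - <<'E'
from seg import *
for n,b in(("side",(264,200,298,232)),("top",(234,198,264,230))):
    c=read_camera(n);x0,y0,x1,y1=b;im=c["image"][y0:y1,x0:x1];hsv=cv2.cvtColor(im,cv2.COLOR_BGR2HSV).astype(int)
    w=(im.min(2)>130).astype(int)
    print(n,b[:2]);print("\n".join("".join(".:#"[ (v>110)+(v>165) ] for v in r) for r in im.min(2).astype(int)))
    for q in((.5625,.075),(.558,.075)): print(q,proj(c,q+(.08,)).round(1),[proj(c,(q[0]+dx,q[1]+dy,.08)).round(1) for dx,dy in((-.029,0),(.029,0),(0,-.029),(0,.029))])
E
```

```text
side (264, 200)Traceback (most recent call last):
  File "<stdin>", line 5, in <module>
  File "<stdin>", line 5, in <genexpr>
  File "<stdin>", line 5, in <genexpr>
TypeError: string indices must be integers, not 'numpy.bool'
```

```bash
python3 - <<'E'
from seg import *
for n,b in(("side",(264,200,298,232)),("top",(234,198,264,230))):
    c=read_camera(n);x0,y0,x1,y1=b;im=c["image"][y0:y1,x0:x1]
    print(n,b[:2]);print("\n".join("".join(".:#"[int(v>110)+int(v>165)] for v in r) for r in im.min(2).astype(int)))
    for q in((.5625,.075),(.558,.075)): print(q,proj(c,q+(.08,)).round(1),[proj(c,(q[0]+dx,q[1]+dy,.08)).round(1) for dx,dy in((-.029,0),(.029,0),(0,-.029),(0,.029))])
E
```

```text
side (264, 200)
....###########################::.
....:##########################::.
....:#############################
....:############################:
.....############################:
.....#############################
.....#############################
.....#############################
.....#############################
.....:############################
.....:############################
.....########:::::###########:....
....:#######:::::::::####.........
....:######:::::::::::###.........
....:#####.:::::::::::###.........
....:#####.:::::::::::###.........
....:#####.:::::::::::###:........
.......####::::::::::####.........
.......:####::::::::####:.........
........#######::#######..........
.........:############:...........
..........::########::............
.............::::::...............
..................................
........................::........
.......:#...............##........
......##:................:#.......
......##.................##.......
.....:##.................::.......
.....###.................:#.......
.....:##.................::.......
[... 830 characters left out ...]
::.#############:.#:...
.....###:.:#########:##..#:...
.....:##:.:############..::...
......####::##########:.::....
......:####::########:.:#:....
.......:####:::#####:..#:.....
.......::##########:..##:.....
........::#######:..::#:......
.........::##:::::::#::.......
...........:###:####:.........
.............::::::...........
..............................
..............................
..............................
..............................
(0.5625, 0.075) [248. 212.] [array([248.1, 221.6]), array([247.8, 202.4]), array([257.6, 211.8]), array([238.3, 212.2])]
(0.558, 0.075) [248.  213.5] [array([248.1, 223.1]), array([247.9, 203.9]), array([257.6, 213.3]), array([238.3, 213.7])]
```

```bash
python3 -m handwheel '[{"grip":4.8,"tx":-3.7,"ty":-1.75,"tz":0,"yaw":0},{"grip":4.8,"tx":-3.7,"ty":-1.75,"tz":0,"yaw":0},{"grip":4.8,"tx":-3.7,"ty":-1.75,"tz":0,"yaw":0},{"grip":4.8,"tx":-3.7,"ty":-1.75,"tz":0,"yaw":0},{"grip":4.8,"tx":-3.7,"ty":-1.75,"tz":0,"yaw":0}]' >/dev/null
python3 -m handwheel '[{"grip":4.8,"tx":-3.7,"ty":-1.7,"tz":0,"yaw":0},{"grip":4.8,"tx":0,"ty":0,"tz":2,"yaw":0},{"grip":4.8,"tx":0,"ty":0,"tz":1.5,"yaw":0},{"grip":4.8,"tx":0,"ty":0,"tz":0,"yaw":0},{"grip":4.8,"tx":0,"ty":0,"tz":0,"yaw":0}]' >/dev/null
python3 -m handwheel '[{"grip":4.8,"tx":0,"ty":0,"tz":0,"yaw":0},{"grip":4.8,"tx":0,"ty":0,"tz":0,"yaw":0}]' >/dev/null
python3 to.py .561 .075 .0428
```

```text
t 22.8 tcp [0.5631 0.0739 0.0684] xyaw -92.24 w 5.61 F [-0.2 -0.1  0.1] go [-0.11  0.22  2.56]
```

```bash
python3 -m handwheel '[{"grip":4.8,"tx":-0.1,"ty":0.2,"tz":1,"yaw":0},{"grip":4.8,"tx":0,"ty":0,"tz":0.9,"yaw":0},{"grip":4.8,"tx":0,"ty":0,"tz":0,"yaw":0},{"grip":4.8,"tx":0,"ty":0,"tz":0,"yaw":0},{"grip":4.8,"tx":0,"ty":0,"tz":0,"yaw":0}]' >/dev/null
python3 to.py .561 .075 .0428
python3 - <<'E'
from seg import *
o=get_obs();p=o["eef_pos"];S=read_camera("side");x0,y0=262,192
im=S["image"][y0:y0+40,x0:x0+40];h=cv2.cvtColor(im,cv2.COLOR_BGR2HSV).astype(int)
def ch(a,b):
    if abs(a[0]-106)<14 and a[1]>110: return "B"
    v=int(b.min()); return ".:#"[int(v>90)+int(v>135)]
print("\n".join(str(y0+i)+" "+"".join(ch(h[i,j],im[i,j]) for j in range(40)) for i in range(40)))
lt=p+[0,0,.051];print("lid top exp",proj(S,lt).round(1),[proj(S,lt+[s*.029,0,0]).round(1) for s in(-1,1)])
E
```

```text
t 23.3 tcp [0.5607 0.0751 0.0487] xyaw -92.2 w 5.59 F [-0.2  0.1 -0.6] go [ 0.01 -0.03  0.59]
192 ###########..............:##########....
193 ###########:........:....:##########....
194 ###########:.............:##########....
195 ############:............:##########....
196 ############:............:##########....
197 #############............:##########:...
198 #############............:#######:###...
199 #############B...........:###########...
200 #############.............########:.....
201 #############.............:#######::....
202 #############........:::..:#########....
203 #############.............:#########....
204 #############.B...........:#########....
205 ############.BBB..........:#########....
206 ###########BBBBB..........:#########....
207 ##########BBBBBB..........:#########....
208 #########BBBBBBB..........:#########....
209 ########:BBBBBBB.........BB#########....
210 #########BBBBBBB.........BB#########....
211 #########BBBBBBBB........BB#####::......
212 ########:BBBBBBB.........BB.............
213 #########BBBBBBB........BBB.............
214 #########.BB
[... 166 characters left out ...]
8 .........:#:::::::.....:##:.............
219 ..........##::::::.....:#:..............
220 ..........::##::#:::####::..............
221 ...........::##########::...............
222 ...........:::::####::::::..............
223 ...........:::::::::::::::..............
224 ...........::::::::::::::::.............
225 .........:::::::::::::::::::............
226 .........:::::::::::::::::::............
227 ........:::::::::::::::::::::...........
228 ........::.::::::::::::::..::...........
229 ........#:.::::::::::::::..::...........
230 ........::.::::::::::::::..::...........
231 ........::.::::::::::::::.:#:...........
lid top exp [278.9 209.9] [array([269.6, 211.5]), array([288.1, 208.3])]
```

The lid edges (cols 270.5–289) sit over the flange edges (cols 271–288.5), so they're aligned. Lower it in with guards.

```bash
G="python3 ok.py 4"
$G && python3 -m handwheel '[{"grip":4.8,"tx":0,"ty":0,"tz":0.5,"yaw":0},{"grip":4.8,"tx":0,"ty":0,"tz":0,"yaw":0}]' >/dev/null
$G && python3 -m handwheel '[{"grip":4.8,"tx":0,"ty":0,"tz":0.3,"yaw":0},{"grip":4.8,"tx":0,"ty":0,"tz":0,"yaw":0}]' >/dev/null
$G && python3 -m handwheel '[{"grip":4.8,"tx":0,"ty":0,"tz":0.3,"yaw":0},{"grip":4.8,"tx":0,"ty":0,"tz":0,"yaw":0}]' >/dev/null
$G && python3 -m handwheel '[{"grip":4.8,"tx":0,"ty":0,"tz":0.2,"yaw":0},{"grip":4.8,"tx":0,"ty":0,"tz":0,"yaw":0}]' >/dev/null
$G && python3 -m handwheel '[{"grip":4.8,"tx":0,"ty":0,"tz":0.2,"yaw":0},{"grip":4.8,"tx":0,"ty":0,"tz":0,"yaw":0}]' >/dev/null
$G
```

```text
z [0.5608 0.0751 0.0488] F [-0.2  0.  -0.3]
z [0.5602 0.075  0.0431] F [-0.2  0.   0.4]
z [0.5603 0.0751 0.0402] F [ 0.2  0.4 -0.2]
z [0.5603 0.075  0.0372] F [0.1 0.  0.1]
z [0.5609 0.0752 0.0359] F [-1.1 -0.1  3. ]
z [0.5614 0.0751 0.0352] F [-3.   0.1 12.8]
```

Lid down at z = 0.0352, against 0.0348 predicted. Release, retreat up and back, and turn the jaws to straddle the grip bar.

```bash
python3 -m handwheel '[{"grip":7.5,"tx":0,"ty":0,"tz":0,"yaw":0},{"grip":7.5,"tx":0,"ty":0,"tz":0,"yaw":0},{"grip":7.5,"tx":0,"ty":0,"tz":0,"yaw":0},{"grip":7,"tx":0,"ty":0,"tz":-3,"yaw":0},{"grip":7,"tx":0,"ty":0.5,"tz":-4.5,"yaw":0}]' >/dev/null
python3 -m handwheel '[{"grip":7,"tx":0,"ty":1,"tz":-4.5,"yaw":-8},{"grip":7,"tx":0,"ty":0.8,"tz":-4.5,"yaw":-8.3},{"grip":7,"tx":0,"ty":0.5,"tz":-4.5,"yaw":-8.3},{"grip":7,"tx":0,"ty":0,"tz":-4,"yaw":-8.3},{"grip":7,"tx":0,"ty":0,"tz":-3,"yaw":-8.3}]' >/dev/null
python3 -m handwheel '[{"grip":7,"tx":0,"ty":0,"tz":0,"yaw":-8.3},{"grip":7,"tx":0,"ty":0,"tz":0,"yaw":-8.3},{"grip":7,"tx":0,"ty":0,"tz":0,"yaw":-8.3},{"grip":7,"tx":0,"ty":0,"tz":0,"yaw":-8.3},{"grip":7,"tx":0,"ty":0,"tz":0,"yaw":-8.3}]' >/dev/null
python3 -m handwheel '[{"grip":7,"tx":0,"ty":0,"tz":0,"yaw":-7},{"grip":7,"tx":0,"ty":0,"tz":0,"yaw":0},{"grip":7,"tx":0,"ty":0,"tz":0,"yaw":0},{"grip":7,"tx":0,"ty":0,"tz":0,"yaw":0}]'
python3 to.py .6905 .068 .31
python3 - <<'E'
from seg import *
S=read_camera("side");x0,y0=262,200
im=S["image"][y0:y0+30,x0:x0+40];h=cv2.cvtColor(im,cv2.COLOR_BGR2HSV).astype(int)
ch=lambda a,b:"B" if abs(a[0]-106)<14 and a[1]>110 else ".:#"[int(b.min()>90)+int(b.min()>135)]
print("\n".join(str(y0+i)+" "+"".join(ch(h[i,j],im[i,j]) for j in range(40)) for i in range(28)))
lt=np.array([.5615,.075,.086]);print("lid top exp",proj(S,lt).round(1),[proj(S,lt+d).round(1) for d in([-.029,0,0],[.029,0,0],[0,-.029,0],[0,.029,0])])
E
```

```text
t: 26.25
eef_pos: [0.5327, 0.0736, 0.3135]
tool_rot: [0.0, 1.0, -0.023, -0.0]
contact_force: [0.2, -0.2, 0.6]
gripper_width: 0.822
t 26.25 tcp [0.5327 0.0736 0.3135] xyaw -2.64 w 7.02 F [ 0.2 -0.2  0.6] go [15.79 -0.16  0.34]
200 ##################################:.....
201 ##################################:::...
202 ####################################....
203 ####################################....
204 ####################################....
205 ####################################....
206 ####################################....
207 ################BBB:################....
208 #############BBBBBBBBB.#############....
209 ###########BBBBBBBBBBBBB.###########....
210 ##########BBBBBBBBBBBBBBBB##########....
211 #########:BBBBBBBBBBBBBBBB:#####::......
212 #########BBBBBBBBBBBBBBBBBB.............
213 #########BBBBBBBBBBBBBBBBBB.............
214 ########:BBBBBBBBBBBBBBBBBBB............
215 #########BBBBBBBBBBBBBBBBBBB............
216 #########BBBBBBBBBBBBBBBBBB:::..........
217 ####::::.BBBBBBBBBBBBBBBBB..............
218 ..........BBBBBBBBBBBBBBB.:.............
219 .........:#BBBBBBBBBBBBB.::.............
220 ..........:#:BBBBBBBBBB:::..............
221 ...........:::::B...::#::...............
222 ...........:::::####::::::..............
223 ...........:::::::::::::::..............
224 ..........:::::::::::::::::.............
225 .........##.::::::::::::::::............
226 ........##:.:::::::::::::::##...........
227 ........##..:::::::::::::::::...........
lid top exp [279.2 213.1] [array([270. , 214.7]), array([288.4, 211.5]), array([281.4, 219.6]), array([277.2, 206.8])]
```

The lid sits flat and centred on the liner (blue centre at (280,214), expected (279,213)). Now over the raised grip and down astride it.

```bash
python3 -m handwheel '[{"grip":7,"tx":3.9,"ty":0,"tz":0,"yaw":0},{"grip":7,"tx":4,"ty":0,"tz":0,"yaw":0},{"grip":7,"tx":4,"ty":0,"tz":0,"yaw":0},{"grip":7,"tx":3.9,"ty":-0.1,"tz":0,"yaw":0},{"grip":7,"tx":0,"ty":0,"tz":0,"yaw":0}]' >/dev/null
python3 -m handwheel '[{"grip":7,"tx":0,"ty":0,"tz":0,"yaw":0},{"grip":7,"tx":0,"ty":0,"tz":0,"yaw":0},{"grip":7,"tx":0,"ty":0,"tz":0,"yaw":0}]' >/dev/null
python3 to.py .6915 .0686 .2475
python3 - <<'E'
from seg import *
o=get_obs();p=o["eef_pos"]+[0,0,.0395]
c=read_camera("side");u=proj(c,(.6915,.0686,.307)).astype(int);x,y=u[0]-40,u[1]-45
I=cv2.resize(c["image"][y:y+75,x:x+80],None,fx=7,fy=7,interpolation=cv2.INTER_CUBIC)
for P,col in((p,(255,0,255)),((.6915,.0686,.307),(0,255,0)),((.693,.110,.307),(0,255,0)),((.690,.027,.307),(0,255,0))):
    v=(proj(c,P)-[x,y])*7;cv2.circle(I,tuple(int(w) for w in v),3,col,-1)
for k in(-1,1):
  for w in(-.011,.011):
    v=(proj(c,p+[k*.035,w,.0075])-[x,y])*7;cv2.circle(I,tuple(int(w) for w in v),3,(0,255,255),-1)
cv2.imwrite("pics/h1.png",I)
E
```

```text
t 27.1 tcp [0.6899 0.068  0.3144] xyaw -2.49 w 7.0 F [ 0.  -0.5  0.7] go [ 0.15 -0.06  6.69]
```

View pics/h1.png

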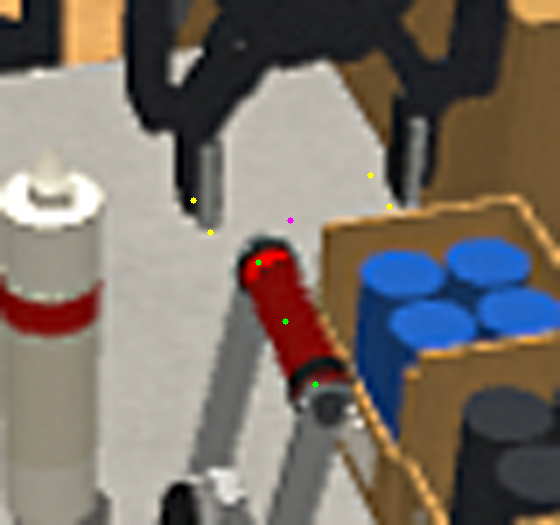

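The open fingers straddle the red bar: tips at (205,230) and (410,205), bar middle at (296,322). Tip heights agree with the 39.5 mm correction up here too, so I can descend and grip. That was picture 12 of 12; the rest is by numbers.

```bash
python3 -m handwheel '[{"grip":7,"tx":0.1,"ty":0,"tz":2,"yaw":0},{"grip":7,"tx":0,"ty":0,"tz":2.5,"yaw":0},{"grip":7,"tx":0,"ty":0,"tz":2.1,"yaw":0},{"grip":7,"tx":0,"ty":0,"tz":0,"yaw":0},{"grip":7,"tx":0,"ty":0,"tz":0,"yaw":0}]' >/dev/null
python3 to.py .6915 .0686 .2475
python3 -m handwheel '[{"grip":1.5,"tx":0,"ty":0,"tz":0,"yaw":0},{"grip":1.5,"tx":0,"ty":0,"tz":0,"yaw":0},{"grip":1.5,"tx":0,"ty":0,"tz":0,"yaw":0},{"grip":1.5,"tx":0,"ty":0,"tz":0,"yaw":0},{"grip":1.5,"tx":0,"ty":0,"tz":0,"yaw":0}]' 60 >/dev/null
python3 -m handwheel '[{"grip":1.5,"tx":0,"ty":0,"tz":0,"yaw":0},{"grip":1.5,"tx":0,"ty":0,"tz":0,"yaw":0},{"grip":1.5,"tx":0,"ty":0,"tz":0,"yaw":0}]' >/dev/null
python3 to.py .6915 .0686 .2475
```

```text
t 27.65 tcp [0.6915 0.0677 0.2485] xyaw -2.5 w 7.01 F [ 0.3 -0.3  1.6] go [-0.01 -0.09  0.1 ]
t 28.45 tcp [0.6908 0.0679 0.2489] xyaw -2.5 w 2.03 F [-4.7 -0.3  5.4] go [ 0.06 -0.08  0.14]
```

```bash
python3 -m handwheel '[{"grip":1.5,"tx":-1.77,"ty":0,"tz":-0.23,"yaw":0},{"grip":1.5,"tx":-1.79,"ty":0,"tz":-0.08,"yaw":0},{"grip":1.5,"tx":-1.79,"ty":0,"tz":0.08,"yaw":0},{"grip":1.5,"tx":-1.77,"ty":0,"tz":0.23,"yaw":0},{"grip":1.5,"tx":0,"ty":0,"tz":0,"yaw":0}]' 90
python3 to.py .6197 .071 .2489
```

```text
t: 28.95
eef_pos: [0.6233, 0.0711, 0.2529]
tool_rot: [-0.001, 1.0, -0.022, 0.006]
contact_force: [0.8, -1.0, 16.3]
gripper_width: 0.224
t 28.95 tcp [0.6233 0.0711 0.2529] xyaw -2.53 w 1.91 F [ 0.8 -1.  16.3] go [-0.37  0.02  0.4 ]
```

```bash
python3 -m handwheel '[{"grip":1.5,"tx":0,"ty":0,"tz":0,"yaw":0},{"grip":1.5,"tx":0,"ty":0,"tz":0,"yaw":0}]' >/dev/null
python3 to.py .6197 .071 .2489
```

```text
t 29.15 tcp [0.6244 0.071  0.253 ] xyaw -2.56 w 1.95 F [ 1.2 -0.7 18. ] go [-0.47  0.02  0.41]
```

```bash
python3 -m handwheel '[{"grip":1.5,"tx":-1.75,"ty":0,"tz":0.04,"yaw":0},{"grip":1.5,"tx":-1.71,"ty":0,"tz":0.54,"yaw":0},{"grip":1.5,"tx":-1.65,"ty":0,"tz":0.68,"yaw":0},{"grip":1.5,"tx":0,"ty":0,"tz":0,"yaw":0},{"grip":1.5,"tx":0,"ty":0,"tz":0,"yaw":0}]' >/dev/null
python3 to.py .5686 .073 .2364
```

```text
t 29.65 tcp [0.5707 0.0733 0.2386] xyaw -2.52 w 1.92 F [-3.7 -0.9 15.5] go [-0.21  0.04  0.22]
```

```bash
python3 -m handwheel '[{"grip":1.5,"tx":-1.59,"ty":0,"tz":0.75,"yaw":0},{"grip":1.5,"tx":-1.51,"ty":0,"tz":0.96,"yaw":0},{"grip":1.5,"tx":-1.42,"ty":0,"tz":1.09,"yaw":0},{"grip":1.5,"tx":0,"ty":0,"tz":0,"yaw":0},{"grip":1.5,"tx":0,"ty":0,"tz":0,"yaw":0}]' >/dev/null
python3 to.py .5232 .075 .2040
python3 -m handwheel '[{"grip":1.5,"tx":-1.32,"ty":0,"tz":1.21,"yaw":0},{"grip":1.5,"tx":-1.21,"ty":0,"tz":1.32,"yaw":0},{"grip":1.5,"tx":-1.09,"ty":0,"tz":1.42,"yaw":0},{"grip":1.5,"tx":0,"ty":0,"tz":0,"yaw":0},{"grip":1.5,"tx":0,"ty":0,"tz":0,"yaw":0}]' >/dev/null
python3 to.py .4871 .077 .165
```

```text
t 30.15 tcp [0.5261 0.0754 0.2087] xyaw -2.5 w 1.95 F [1.  0.3 6.8] go [-0.29  0.06  0.47]
t 30.65 tcp [0.4901 0.077  0.1684] xyaw -2.52 w 1.93 F [4.9 0.  2.7] go [-0.3   0.02  0.33]
```

```bash
python3 -m handwheel '[{"grip":1.5,"tx":-0.9,"ty":0,"tz":1.51,"yaw":0},{"grip":1.5,"tx":-0.78,"ty":0,"tz":1.59,"yaw":0},{"grip":1.5,"tx":-0.64,"ty":0,"tz":1.65,"yaw":0},{"grip":1.5,"tx":0,"ty":0,"tz":0,"yaw":0},{"grip":1.5,"tx":0,"ty":0,"tz":0,"yaw":0}]' >/dev/null
python3 to.py .4625 .078 .119
python3 -m handwheel '[{"grip":1.5,"tx":-0.54,"ty":0,"tz":1.71,"yaw":0},{"grip":1.5,"tx":-0.39,"ty":0,"tz":1.75,"yaw":0},{"grip":1.5,"tx":0,"ty":0,"tz":0,"yaw":0},{"grip":1.5,"tx":0,"ty":0,"tz":0,"yaw":0}]' >/dev/null
python3 to.py .453 .078 .084
```

```text
t 31.15 tcp [0.4645 0.0782 0.1201] xyaw -2.47 w 1.93 F [0.1 3.6 2.2] go [-0.2   0.03  0.11]
t 31.55 tcp [0.4537 0.0781 0.085 ] xyaw -2.44 w 1.96 F [-3.4  5.1 -1.5] go [-0.07  0.02  0.1 ]
```

```bash
python3 -m handwheel '[{"grip":1.5,"tx":-0.2,"ty":0,"tz":1.2,"yaw":0},{"grip":1.5,"tx":-0.1,"ty":0,"tz":0.8,"yaw":0},{"grip":1.5,"tx":0,"ty":0,"tz":0,"yaw":0}]' 110 >/dev/null
G="python3 ok.py 24"
$G && python3 -m handwheel '[{"grip":1.5,"tx":-0.05,"ty":0,"tz":0.5,"yaw":0},{"grip":1.5,"tx":0,"ty":0,"tz":0,"yaw":0}]' >/dev/null
$G && python3 -m handwheel '[{"grip":1.5,"tx":0,"ty":0,"tz":0.5,"yaw":0},{"grip":1.5,"tx":0,"ty":0,"tz":0,"yaw":0}]' >/dev/null
$G && python3 -m handwheel '[{"grip":1.5,"tx":0,"ty":0,"tz":0.3,"yaw":0},{"grip":1.5,"tx":0,"ty":0,"tz":0,"yaw":0}]' >/dev/null
$G && python3 -m handwheel '[{"grip":1.5,"tx":0,"ty":0,"tz":0.3,"yaw":0},{"grip":1.5,"tx":0,"ty":0,"tz":0,"yaw":0}]' >/dev/null
$G
```

```text
z [0.4511 0.0783 0.0656] F [-11.1   3.4  11.1]
z [0.4503 0.0778 0.0604] F [-6.1  2.8  1.9]
z [0.45   0.0778 0.0555] F [-9.1  3.1  7.6]
z [0.4499 0.0778 0.0528] F [-11.    2.2   9.7]
z [0.4498 0.0778 0.0499] F [-11.7   3.5  11.7]
```

```bash
G="python3 ok.py 35"
$G && python3 -m handwheel '[{"grip":1.5,"tx":-0.15,"ty":0,"tz":0.2,"yaw":0},{"grip":1.5,"tx":0,"ty":0,"tz":0,"yaw":0}]' >/dev/null
$G && python3 -m handwheel '[{"grip":1.5,"tx":0,"ty":0,"tz":0.2,"yaw":0},{"grip":1.5,"tx":0,"ty":0,"tz":0,"yaw":0}]' >/dev/null
$G && python3 -m handwheel '[{"grip":1.5,"tx":0,"ty":0,"tz":0.2,"yaw":0},{"grip":1.5,"tx":0,"ty":0,"tz":0,"yaw":0}]' >/dev/null
$G && python3 -m handwheel '[{"grip":1.5,"tx":0,"ty":0,"tz":0.2,"yaw":0},{"grip":1.5,"tx":0,"ty":0,"tz":0,"yaw":0}]' >/dev/null
$G
```

```text
z [0.4498 0.0778 0.0499] F [-11.7   3.5  11.7]
z [0.45   0.0779 0.0486] F [-10.4   2.3  12.6]
z [0.4499 0.0779 0.0467] F [-11.3   1.2  16.6]
z [0.4499 0.0778 0.045 ] F [-13.6   1.6  19.1]
z [0.45   0.0778 0.0431] F [-14.5   0.6  20.6]
```

Force rises slowly past the predicted stop height. I'll check the handle's real angle from the red bar's pixels.

```bash
python3 - <<'E'
from seg import *
S=read_camera("side");T=read_camera("top");cv2.imwrite("pics/fs.png",S["image"]);cv2.imwrite("pics/ft.png",T["image"])
d=np.array([.0436,.999,0]);u=np.array([.999,-.0436,0])
H=np.array([.656,.0705,.105])
for a in(1.745,1.66,1.57):
    al=np.radians(80)+a;B=H+.205*(np.cos(al)*u+np.array([0,0,np.sin(al)]))
    print(a,"bar",B.round(4),"S",proj(S,B).round(1),[proj(S,B+k*.042*d).round(1) for k in(-1,1)],"T",proj(T,B).round(1),[proj(T,B+k*.042*d).round(1) for k in(-1,1)])
for n,c,(x0,y0,x1,y1) in(("S",S,(225,185,300,245)),("T",T,(222,215,275,270))):
    im=c["image"][y0:y1,x0:x1];h=cv2.cvtColor(im,cv2.COLOR_BGR2HSV).astype(int)
    def ch(a,b):
        if (a[0]<8 or a[0]>172) and a[1]>140: return "R"
        if abs(a[0]-106)<14 and a[1]>110: return "B"
        if abs(a[0]-75)<25 and a[1]>80: return "g"
        v=int(b.min()); return " .:#"[int(v>60)+int(v>100)+int(v>150)]
    print(n,x0);print("\n".join(str(y0+i)+" "+"".join(ch(h[i,j],im[i,j]) for j in range(x1-x0)) for i in range(y1-y0)))
E
```

```text
1.745 bar [0.4512 0.0794 0.1051] S [243.1 213.7] [array([244.7, 223.5]), array([241.6, 204.3])] T [246.3 249.3] [array([260.6, 249.6]), array([232. , 248.9])]
1.66 bar [0.452  0.0794 0.1225] S [242.9 209.5] [array([244.5, 219.3]), array([241.3, 200.1])] T [245.9 249.1] [array([260.4, 249.5]), array([231.3, 248.8])]
1.57 bar [0.4543 0.0793 0.1408] S [243.2 204.9] [array([244.9, 214.7]), array([241.6, 195.6])] T [245.4 248.4] [array([260.1, 248.7]), array([230.6, 248. ])]
S 225
185 ##.                          :#############################################
186 ##.                          :#############################################
187 ##:                          :#############################################
188 ###                           :############################################
189 ###                           .###########################################g
190 ###                            :####::###################################:g
191 ##:                             .::.  :##################################.g
192 ##                                .::.:################
[... 6676 characters left out ...]
....
258 .:.................................::................
259 .....................................:...............
260 .....................................................
261 .....................................................
262 .....................................................
263 :....................................................
264 :....................................................
265 ::...................................................
266 ::...................................................
267 ::...................................................
268 ::...................................................
269 ::...................................................
```

```bash
python3 - <<'E'
from seg import *
S=read_camera("side");T=read_camera("top")
d=np.array([.0436,.999,0]);u=np.array([.999,-.0436,0]);H=np.array([.656,.0705,.105])
for a in(1.785,1.745,1.705,1.66,1.60):
    al=np.radians(80)+a;e=np.cos(al)*u+np.array([0,0,np.sin(al)]);n=np.sin(al)*u*1-np.array([0,0,np.cos(al)])
    L=np.array([proj(S,H-.046*d+r*e+.009*n) for r in np.linspace(.02,.2,30)])
    o=L[:,0].argsort();print(a,[round(float(np.interp(c,L[o,0],L[o,1])),1) for c in(255,263,270,282,295)])
im=S["image"].min(2).astype(int)
for c in(255,263,270,282,295): print(c,im[210:232,c])
o=get_obs();print(o["t"],o["eef_pos"],o["contact_force"].round(1),o["gripper_width"]*8.54)
E
```

```text
1.785 [222.6, 221.2, 220.0, 218.0, 215.8]
1.745 [220.9, 219.7, 218.8, 217.1, 215.3]
1.705 [219.2, 218.3, 217.5, 216.2, 214.7]
1.66 [217.2, 216.6, 216.1, 215.1, 214.1]
1.6 [214.6, 214.4, 214.1, 213.7, 213.3]
255 [113 187 174 171 175 177 174 176 179  39  27  98 110 103 100 107 105   3
  15  17  15  18]
263 [172 170 172 174 172 174 179 178  41  20 115 219  92  99 104  89  18  22
  28  25  28  25]
270 [198 211 181 200 175 166 165  70  62 204 216  85  96 103  98  56 163 195
 248 255 236 191]
282 [198 197 198 198 198 200 199 180 216 125  92 101 102  89 100 100 100  98
  99  98 100  99]
295 [179  94  11  12   4  81 228 180  89  99 102  59  20  25  27  28  26  25
  28  27  27  26]
33.65 [0.44994993 0.07780159 0.04319228] [-13.9   1.8  21.4] 1.9312802338999757
```

The arm's slope in the image fits 1.745 ± 0.02, but the force is still rising only gently, at about 1.3 N/mm like the pad spring. I'll press on in small steps until it turns stiff.

```bash
G="python3 ok.py 42"
$G && python3 -m handwheel '[{"grip":1.5,"tx":-0.1,"ty":0,"tz":0.2,"yaw":0},{"grip":1.5,"tx":0,"ty":0,"tz":0,"yaw":0}]' 120 >/dev/null
$G && python3 -m handwheel '[{"grip":1.5,"tx":0,"ty":0,"tz":0.2,"yaw":0},{"grip":1.5,"tx":0,"ty":0,"tz":0,"yaw":0}]' >/dev/null
$G && python3 -m handwheel '[{"grip":1.5,"tx":0,"ty":0,"tz":0.2,"yaw":0},{"grip":1.5,"tx":0,"ty":0,"tz":0,"yaw":0}]' >/dev/null
$G && python3 -m handwheel '[{"grip":1.5,"tx":0,"ty":0,"tz":0.2,"yaw":0},{"grip":1.5,"tx":0,"ty":0,"tz":0,"yaw":0}]' >/dev/null
$G; python3 - <<'E'
from h import *
S=read_camera("side");im=S["image"].min(2).astype(int)
for c in(255,263,270,282,295): print(c,im[214:226,c])
E
```

```text
z [0.4499 0.0778 0.0432] F [-13.9   1.8  21.4]
z [0.4498 0.0785 0.0411] F [-5.6  3.3 14.6]
z [0.4498 0.0785 0.0399] F [-11.    1.2  29.9]
z [0.4499 0.0785 0.0389] F [-15.8  -0.7  43.9]
z [0.4499 0.0785 0.0389] F [-15.8  -0.7  43.9]
255 [175 177 172 176 178  43   9  39 104 124 102 103]
263 [173 172 180 178  44  12  59 154 177  92 102 102]
270 [172 164 170 127  20  92 227 167  91 100  95  73]
282 [198 199 200 185 228 195  90 101 103  97  99 101]
295 [  0  82 244 211  86  99 102  83  22  24  27  30]
```

The force is now stiff (about 14 N/mm), so the handle is on its stop. I'll ease off slightly, confirm it's steady, and hand in.

```bash
python3 -m handwheel '[{"grip":1.5,"tx":-0.05,"ty":0,"tz":-0.1,"yaw":0},{"grip":1.5,"tx":0,"ty":0,"tz":0,"yaw":0},{"grip":1.5,"tx":0,"ty":0,"tz":0,"yaw":0}]' >/dev/null; python3 ok.py 100
python3 -m handwheel '[{"grip":1.5,"tx":0,"ty":0,"tz":0,"yaw":0},{"grip":1.5,"tx":0,"ty":0,"tz":0,"yaw":0},{"grip":1.5,"tx":0,"ty":0,"tz":0,"yaw":0},{"grip":1.5,"tx":0,"ty":0,"tz":0,"yaw":0},{"grip":1.5,"tx":0,"ty":0,"tz":0,"yaw":0}]'
python3 - <<'E'
from h import *
S=read_camera("side");im=S["image"].min(2).astype(int)
for c in(255,263,270,282,295): print(c,im[214:226,c])
E
```

```text
z [0.4499 0.0785 0.0396] F [-11.8   1.1  35.5]
t: 35.1
eef_pos: [0.4499, 0.0785, 0.0396]
tool_rot: [0.001, 1.0, -0.021, 0.001]
contact_force: [-11.5, 1.1, 35.1]
gripper_width: 0.227
255 [174 176 172 176 178  42  14  50 106 123 101 105]
263 [174 173 179 180  43  12 100 236 134  94 101 100]
270 [173 178 169 127  32 127 226 126  93 101  94  60]
282 [199 198 200 192 211 187  89 100 102  99  97 100]
295 [  0  82 243 210  84 100 102  65  18  24  26  27]
```

```bash
python3 - <<'E'
from h import *
print(hand_in()); o=get_obs(); print(o["t"],o["eef_pos"].round(4),o["contact_force"].round(1))
E
```

```text
the job is handed in; nothing more can be done
None
the job is handed in; nothing more can be done
```

The liner is in the tin, the blue lid is in the liner, and the gripper is holding the press handle down. I handed it in at about 35 s of the 67 s allowed; no verdict came back.

**Seating:** The liner met the tin at 16.2 mm tool height (15.5 mm predicted). The lid seated at 35.2 mm (34.8 mm predicted). Before pressing, the side view showed the lid flat and about 2 mm from where I expected its centre.

**Handle:** It went from a soft spring feel to a hard stop. I finished with about 35 N upward on the tool, steady for the last 0.5 s. The arm's slope in the side image fits the 1.745 rad stop to roughly 0.02 rad.

**Checks that failed or disagreed:**
- **Tool height:** the reported height read about 39.5 mm too low. My first grasp closed above the liner without touching it. I found the error by touching the bare bench and corrected for it from then on.
- **Camera views:** the two cameras differed by 2–5 mm in position, so I worked from the average and from the side view.
- **First try at the stop:** the image suggested the handle was down while the force was still only spring-like, so I pressed on until it went stiff. Easing off 1 mm afterwards moved the arm about 0.3 pixel, or roughly 0.007 rad.
- **Not measured:** I had no reading of the pad's force on the lid. The lid was mostly hidden once pressed, and I did not re-measure the bystanders at the end.

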